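Pack the writing tray at a calligraphy stall

TASK

Pack up the writing tray: lay the flat brush in its shaped compartment, and lay the steel paperweight in the narrow compartment so that the sprung keeper grips it lengthwise, one end under the keeper's lip; press the keeper back only gently, never ramming it. Both must end lying flat on their compartment floors, the paperweight knob up, and the dish, jar and box nearby are to be left where they are.

Things in the scene. Friction and masses are not known exactly. Their poses are not given: they have to be found in the camera images.
- tray: Pale wooden tray with dark floors, fixed on the table, 120 (x) x 210 (y) mm. Origin: centre of its underside, z up. Walls reach z = 12 mm. Two compartments run along y: a narrow one for the paperweight (centre line x = -39) with a sprung keeper at its +y end, and a T-shaped one for the brush (centre line x = 23). Wall between them x = -24 to -8, outer walls 6 mm thick.
- bar_seat (a point): On the floor of the paperweight compartment (tray x -39, y -24, z 4 mm), where the seated paperweight's origin lies; axes as tray. Compartment 30 mm wide. Tail wall (top 8 mm above this floor) 75 mm off at -y; keeper face at rest 69 mm off at +y, its lip's edge 61 mm off: so the 150 mm bar cannot go straight down. Slip one end under the lip nose-down (3 to 10 degrees), push, lower the tail.
- keeper: Sprung aluminium block, 26 mm wide. Origin: middle of its upright face for the bar's end (tray x -39, y 45, z 15 mm at rest); axes as tray. A lip overhangs it 8 mm to -y, underside 26, top 32 mm above the table. Slides to +y: spring 2.4 N at rest, 6 N at 6 mm (bar seated), 7.5 N at the hard stop, 8.5 mm, felt as a sharp rise. Press it with no more than 30 N. Housing behind: 26 mm high.
- brush_seat (a point): On the floor of the brush compartment (tray x 23, y 0, z 6 mm), where the seated brush's origin lies; axes as tray. Handle part 38 mm wide from y = -94 to 46, head part 62 mm wide from y = 46 to 94: the brush fits only with its head towards +y. Surrounding walls rise 6 mm above this floor.
- paperweight: Steel bar, 24 (x) x 150 (y) x 16 (z) mm, about 0.4 kg, a small knob (12 mm across, up to z = 26) on the middle of its top. Origin: centre of its underside; z up. Ends alike. Starts flat on the table. Seated, its upper 8 mm stand above the walls: grip its sides with the fingertips 9 mm or more above its underside to clear the walls.
- brush: Flat wooden brush, 12 mm thick, 180 long, about 90 g. Origin: middle of its underside; long axis y, z up. Handle 32 mm wide from y = -90 to 50; head with pale bristles 56 mm wide from y = 50 to 90. Starts flat on the table. Seated, its upper 6 mm stand above the walls: grip the handle near the origin, fingertips 7 mm or more above its underside.
- ink_dish: Bystander: small white ceramic ink dish, 84 mm across, 24 mm high, loose. Origin: centre of its underside.
- paste_jar: Bystander: small glass jar with white lid, 52 mm across, 60 mm high, loose. Origin: centre of its underside.
- seal_box: Bystander: small cardboard box, 70 x 100 x 40 mm, loose. Origin: centre of its underside.

How it is judged:
By the outcome, as a careful person would: the job done as asked, in the order asked, and still so for the second after the job is handed in, with the robot touching nothing.
It also fails if it takes over 64 s, if anything falls off the work surface, if the arm or the gripper's body presses on something with over 40 N, if the wrist force passes 120 N, or if a joint passes its speed limit or range.

ROBOT

A 6-joint arm with a two-finger parallel gripper is mounted at the origin on the work surface. World frame = base frame: x ahead of the robot, y to its left, z up, the work surface at z = 0. Lengths are in mm, angles in degrees, forces in N, time in s.
With the tool pointing down it reaches from about 250 to 775 mm from the base axis. Payload 4 kg.
Tool frame: the origin (TCP) lies at the very end of the fingers, on their centre line; the grasp point (between the pads) lies 19 mm behind it; x points along the fingers, y is the direction in which the jaws open and shut, and the axes are right-handed (so a half turn about x gives the same grasp; the last joint's range is limited). The gripper opens to 94 mm and grips with 3 to 60 N. Pads are 16 mm wide; open, the fingers measure 119 mm over their backs; the gripper's body (75 mm by 177 mm) begins 78 mm behind the grasp point.
Start: joints at [-69.448, 4.996, 78.535, -0, 96.463, -5.907], TCP at [245.059, -492.409, 205.506] pointing down, gripper open.
Joint ranges: [-177.83, 177.83], [-43.37, 116.18], [15.69, 146.23], [-61.86, 241.86], [9.47, 152.12], [-147.06, 147.06]. Speed limits (degrees/s): [159.86, 159.86, 180, 180, 180, 180].

INTERFACE

Orientations are given as [roll, pitch, yaw] about the fixed x, y, z axes, in that order (R = Rz(yaw) Ry(pitch) Rx(roll)).
In Python, from plant import sensors, viewer, arm gives the robot as it stands.
- The arm moves only by the tool jog_arm, never from a script. Its argument "rows" is a list of rows, each an object of numbers: "x", "y", "z": the shift along the tool's x, y, z as a fraction of full scale; "rx", "ry", "rz": the turn, a rotation vector about the tool's x, y, z as a fraction of full scale; "grip": the gripper's target within -1 to 1 (fully open at 1, half-way at 0, shut at -1). In form: [{"x": .., "y": .., "z": .., "rx": .., "ry": .., "rz": .., "grip": ..}, ...]. A call has 1 to 8 rows; each row shifts and turns the pose as measured when the row begins, along the tool's axes as they then stand; what a row does not reach is not made up. Full scale, the value 1, is 500 mm for a shift and pi rad for a turn. A row lasts 1/12 s, in which the tool goes at most 41.7 mm and 7.16 degrees, less where a joint would pass 70% of its speed; a pose out of reach is approached as far as the arm can. A call with a number of a shift or a turn outside -1 to 1 is refused whole. A call with a gripper value outside its range is refused whole. The fingers move at their own pace and stop on an object; "squeeze" is the grip in N (left out, the last holds). Time passes only in rows, so rows that do not move let the fingers close. It gives the time, the measured TCP pose, the force and the opening at its end, in the units of the state.
- sensors.read_state(): the state, without advancing time (a new reading comes with each control period).
- viewer.capture(name): name is "scene" or "top" or "wrist"; returns the picture (480x640x3 uint8, red, green, blue); there is no depth.
- viewer.camera_params(name): a dict with "mtx" (3x3 intrinsics, pixels), "k1" (the pictures are not rectified: a ray, as slopes to the right and down, at radius r is drawn at 1 + k1 r^2 times it, then the intrinsics apply), "rvec" (rotation vector, rad) and "tvec" (3), from world to camera coordinates, as OpenCV has them; the wrist camera has in their place "mount" (4x4, takes a point from camera to tool coordinates, whose origin is the TCP and whose axes are the tool frame's). Camera axes: x right, y down, z forward; pixel columns grow to the right and rows downward; lengths in mm; the calibration is good to about 2 mm. A picture is of the moment at which its call begins: read the wrist's pose just before it. camera_params takes no time and is no camera call.
- arm.job_done(): hands the job in, once; it reports no verdict.
The state is a dict: "t": time; "joint_pos": joint angles; "dq": joint speeds; "joint_efforts": joint torques, N m; "tool_pos": TCP position; "eef_rot": TCP orientation; "ft_force": force on the tool from outside, world axes, zero at the start; "wrist_torque": the same for the moment, N m; "width": finger opening in mm.
Only numpy, scipy, OpenCV 4.12 (cv2) and the standard library are available. Lean on these libraries where they do the work, as an engineer would, in place of code of your own. Each camera call takes 0.05 s, during which the arm holds its last target. There are 200 camera calls.

## Working session

There is one attempt and no reset: what is moved stays moved. The work goes in short steps, Python scripts to look and compute and a tool call to move; the robot and the scene stay as the last step left them, time stands still between calls to the robot, and variables do not carry over. Pictures are saved under pics/ and viewed, about 8 in all and at most 12, crops included, and the job is handed in when it is done.

Besides the shell and the picture viewer there is one more tool, called after "Request:" in YAML: its name, and indented under it one key for each argument. jog_arm: Moves the arm, as the interface text tells. Its arguments: {"type":"object","properties":{"rows":{"type":"array"},"squeeze":{"type":"number"}},"required":["rows"]}

```bash
ls; mkdir -p pics
cat > h.py <<'E'
import numpy as np, cv2
from scipy.spatial.transform import Rotation as R
from plant import sensors, viewer, arm
def pose(s=None):
    s=s or sensors.read_state()
    T=np.eye(4); T[:3,:3]=R.from_euler('xyz',s['eef_rot'],degrees=True).as_matrix(); T[:3,3]=s['tool_pos']; return T
def snap(n,f):
    T=pose(); im=viewer.capture(n); cv2.imwrite('pics/'+f+'.png',im[:,:,::-1]); np.save('pics/'+f+'.npy',T); return im,T
def cam(n,T=None):
    p=viewer.camera_params(n); K=np.array(p['mtx'],float).reshape(3,3)
    if 'mount' in p: C=T@np.array(p['mount'])
    else:
        Rm=cv2.Rodrigues(np.array(p['rvec'],float))[0]; C=np.eye(4); C[:3,:3]=Rm.T; C[:3,3]=-Rm.T@np.array(p['tvec'],float).ravel()
    return K,p['k1'],C
def ray(n,uv,T=None):
    K,k,C=cam(n,T); uv=np.atleast_2d(np.array(uv,float))
    u=cv2.undistortPoints(uv[:,None],K,np.array([k,0,0,0.]))[:,0]
    d=np.c_[u,np.ones(len(u))]@C[:3,:3].T; return C[:3,3],d
def onz(n,uv,z,T=None):
    o,d=ray(n,uv,T); return o+d*((z-o[2])/d[:,2])[:,None]
def proj(n,P,T=None):
    K,k,C=cam(n,T); q=(np.atleast_2d(P)-C[:3,3])@C[:3,:3]
    return cv2.projectPoints(q,np.zeros(3),np.zeros(3),K,np.array([k,0,0,0.]))[0][:,0]
E
python3 - <<'E'
from h import *
print(sensors.read_state())
for n in('top','scene','wrist'): snap(n,n+'0'); print(n,viewer.camera_params(n))
E
```

```text
pics
{'t': 0.0, 'joint_pos': array([-6.94468789e+01,  5.03925139e+00,  7.86224057e+01,  4.80719546e-05,
        9.64630956e+01, -5.90814382e+00]), 'dq': array([-0.02967532,  0.02719427, -0.0166859 ,  0.0363653 , -0.05620696,
       -0.00644935]), 'joint_efforts': array([-1.07767995e-03, -3.40182602e+01, -3.02427042e+01,  7.16873445e-02,
        3.30098625e-02, -1.60312970e-04]), 'tool_pos': array([ 244.87370122, -491.87827225,  204.32353349]), 'eef_rot': array([-95.93008712,  89.87524729, 110.53118317]), 'ft_force': array([ 0.31510492,  0.80708386, -0.6176883 ]), 'wrist_torque': array([ 0.02361021,  0.00777159, -0.05075876]), 'width': 93.82820874171736}
top {'mtx': array([[520.55497812,   0.        , 313.84895611],
       [  0.        , 520.55497812, 245.35780487],
       [  0.        ,   0.        ,   1.        ]]), 'k1': -0.0650092425761519, 'rvec': array([ 2.1361797 , -2.11109322,  0.1815942 ]), 'tvec': array([  -4.98170119,  597.80995932, 1000.91220808])}
scene {'mtx': array([[555.27000708,   0.        , 323.64666846],
       [  0.        , 555.27000708, 234.35972449],
       [  0.        ,   0.        ,   1.        ]]), 'k1': -0.16324863503257067, 'rvec': array([ 1.5212264 ,  2.1406338 , -0.78173587]), 'tvec': array([ 205.82681207, -408.9417013 , 1352.39910478])}
wrist {'mtx': array([[361.14685432,   0.        , 317.50990093],
       [  0.        , 361.14685432, 239.51625453],
       [  0.        ,   0.        ,   1.        ]]), 'k1': -0.06510972921303869, 'mount': array([[ 9.94759896e-04, -2.32786365e-01,  9.72527387e-01,
        -1.78473481e+02],
       [ 9.99999496e-01,  9.68068782e-05, -9.99688117e-04,
        -1.02756475e+00],
       [ 1.38566422e-04,  9.72527891e-01,  2.32786344e-01,
        -6.69505254e+01],
       [ 0.00000000e+00,  0.00000000e+00,  0.00000000e+00,
         1.00000000e+00]])}
```

View pics/top0.png

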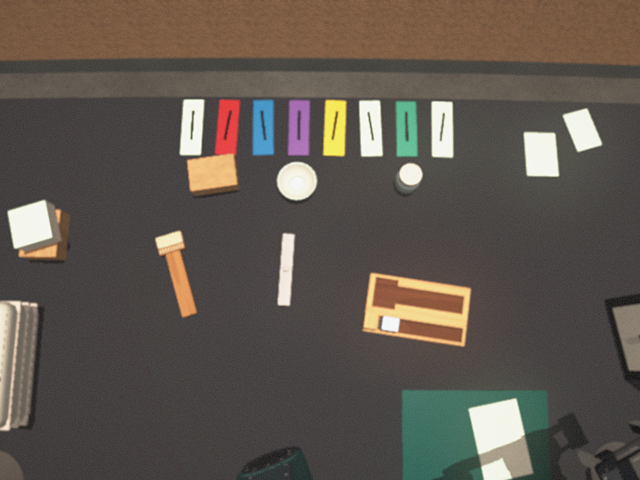

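View pics/scene0.png

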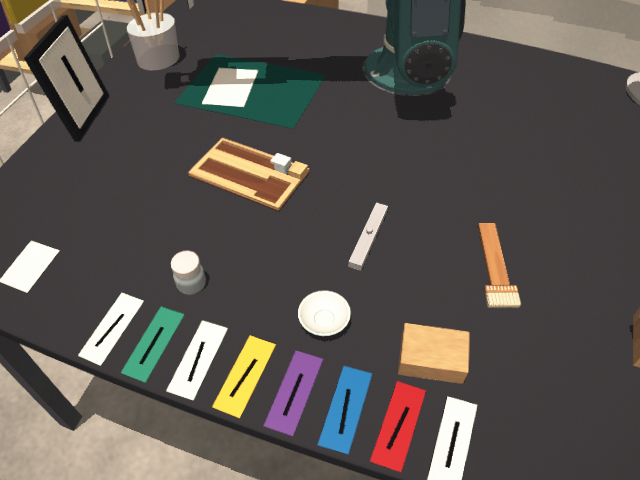

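The top view shows the brush around (178,275) with its head up at (170,243), and the bar around (286,269). The tray is around (417,310) with the keeper at its left end (390,324). The dish (297,182), jar (408,179) and box (213,175) are clear of these. Next I localise them by masks.

```bash
cat > loc.py <<'E'
from h import *
im=cv2.imread('pics/top0.png'); hsv=cv2.cvtColor(im,cv2.COLOR_BGR2HSV)
m=(hsv[:,:,2]>70).astype(np.uint8)
def rect(x0,y0,x1,y1,mask=m):
    w=np.zeros_like(mask); w[y0:y1,x0:x1]=mask[y0:y1,x0:x1]
    c=max(cv2.findContours(w,0,1)[0],key=cv2.contourArea); return c
for nm,b,z in(('brush',(145,222,215,330),12),('bar',(265,222,310,315),16),('tray',(350,262,485,355),12)):
    c=rect(*b); P=onz('top',c[:,0],z)
    (cx,cy),wh,a=cv2.minAreaRect(P[:,:2].astype(np.float32)); bx=cv2.boxPoints(((cx,cy),wh,a))
    print(nm,(round(cx,1),round(cy,1)),np.round(wh,1),round(a,1)); print(np.round(bx,1).tolist())
    if nm=='brush':
        # centroid of bristle vs handle
        s=hsv[c[:,0,1].min():c[:,0,1].max(),c[:,0,0].min():c[:,0,0].max()]
        f=np.zeros_like(m); cv2.drawContours(f,[c],-1,1,-1)
        pale=f*((hsv[:,:,1]<120)); dark=f*((hsv[:,:,1]>=120))
        for k in(pale,dark):
            v,u=np.nonzero(k); print(len(u),onz('top',[[u.mean(),v.mean()]],12).round(1))
E
python3 loc.py
```

```text
brush (540.2, 285.5) [231.3 149.2] 2.6
[[421.20001220703125, 354.70001220703125], [428.1000061035156, 205.6999969482422], [659.0999755859375, 216.3000030517578], [652.2999877929688, 365.3999938964844]]
6241 [[539.9 283.   12. ]]
1141 [[525.  280.9  12. ]]
bar (557.6, 58.6) [193.8  93.3] 0.8
[[460.0, 103.9000015258789], [461.29998779296875, 10.600000381469727], [655.0999755859375, 13.300000190734863], [653.7999877929688, 106.5999984741211]]
tray (477.6, -215.0) [190.3 283.6] 0.4
[[381.3999938964844, -73.9000015258789], [383.5, -357.5], [573.7999877929688, -356.1000061035156], [571.7000122070312, -72.5]]
```

Run:
```python
from h import *
T=np.load('pics/wrist0.npy'); print(T.round(3)); im=cv2.imread('pics/top0.png')[220:360,140:490]
print(onz('top',[[390,324]],32).round(1))
```

```text
[[-1.00000e-03  4.46000e-01 -8.95000e-01  2.44893e+02]
 [ 2.00000e-03 -8.95000e-01 -4.46000e-01 -4.91923e+02]
 [-1.00000e+00 -2.00000e-03 -0.00000e+00  2.04419e+02]
 [ 0.00000e+00  0.00000e+00  0.00000e+00  1.00000e+00]]
[[ 442.3 -153.3   32. ]]
```

```bash
sed -i "s/hsv\[:,:,2\]>70/hsv[:,:,2]>TH/; s/^im=/TH=110\nim=/" loc.py
python3 - <<'E'
import cv2
i=cv2.imread('pics/top0.png'); print(i[270,240],i[270,286],i[300,183],i[283,420],i[300,420],i[320,500])
E
python3 loc.py
```

```text
[70 69 75] [203 216 228] [100 161 230] [143 217 245] [ 57  87 139] [66 69 75]
brush (541.6, 286.8) [183.  60.] 18.3
[[445.29998779296875, 286.5], [464.20001220703125, 229.60000610351562], [637.9000244140625, 287.20001220703125], [619.0999755859375, 344.1000061035156]]
512 [[603.6 308.9  12. ]]
1133 [[524.9 281.   12. ]]
bar (554.3, 60.2) [ 29.  153.8] 87.3
[[476.79998779296875, 49.29999923706055], [630.4000244140625, 42.099998474121094], [631.7999877929688, 71.0999984741211], [478.20001220703125, 78.30000305175781]]
tray (474.3, -211.9) [215.6 126.1] 81.8
[[396.5, -309.5], [521.2999877929688, -327.6000061035156], [552.0999755859375, -114.19999694824219], [427.3999938964844, -96.19999694824219]]
```

```bash
cat >> h.py <<'E'
from scipy.linalg import fractional_matrix_power as fmp
def target(p,yaw,tilt=0):
    "tool down, tool y at world angle yaw; tilt = turn about tool y (deg)"
    a=np.radians(yaw); y=np.array([np.cos(a),np.sin(a),0]); x=np.array([0,0,-1.]); z=np.cross(x,y)
    T=np.eye(4); T[:3,:3]=np.c_[x,y,z]@R.from_euler('y',tilt,degrees=True).as_matrix(); T[:3,3]=p; return T
def plan(T1,n=None,T0=None):
    T0=pose() if T0 is None else T0
    D=np.linalg.inv(T0)@T1; ang=np.degrees(np.linalg.norm(R.from_matrix(D[:3,:3]).as_rotvec()))
    k=n or int(max(1,np.ceil(max(np.linalg.norm(D[:3,3])/38,ang/6.5))))
    S=np.real(fmp(D,1/k)); w=R.from_matrix(S[:3,:3]).as_rotvec()/np.pi
    print(k,'rows of xyz',(S[:3,3]/500).round(4).tolist(),'r',w.round(4).tolist())
def st():
    s=sensors.read_state(); T=pose(s); print('t',round(s['t'],2),'p',np.round(s['tool_pos'],1),'yaw',round(np.degrees(np.arctan2(T[1,1],T[0,1])),2),'tilt',round(np.degrees(np.arcsin(T[2,2])),2),'F',np.round(s['ft_force'],1),'w',round(s['width'],1),'q',np.round(s['joint_pos'],0))
E
python3 -c "
from h import *
plan(target([474,-212,150],-8.2))
plan(target([541,287,150],-71.2),T0=target([474,-212,150],-8.2))"
```

```text
10 rows of xyz [0.0109, 0.0009, -0.0752] r [-0.0307, -0.0, 0.0]
14 rows of xyz [0.0, -0.0376, -0.0657] r [0.025, 0.0, 0.0]
```

Request:
jog_arm:
  rows:
    - {"x": 0.011,"y": 0.001,"z": -0.075,"rx": -0.031}
    - {"x": 0.011,"y": 0.001,"z": -0.075,"rx": -0.031}
    - {"x": 0.011,"y": 0.001,"z": -0.075,"rx": -0.031}
    - {"x": 0.011,"y": 0.001,"z": -0.075,"rx": -0.031}
    - {"x": 0.011,"y": 0.001,"z": -0.075,"rx": -0.031}
    - {"x": 0.011,"y": 0.001,"z": -0.075,"rx": -0.031}
    - {"x": 0.011,"y": 0.001,"z": -0.075,"rx": -0.031}
    - {"x": 0.011,"y": 0.001,"z": -0.075,"rx": -0.031}

```text
invalid input
```

```bash
python3 -c "
from h import *
st();plan(target([474,-212,150],-8.2))"
```

```text
t 0.15 p [ 244.9 -492.   204.6] yaw -63.54 tilt -0.01 F [-0.4  0.2  0.5] w 94.0 q [-69.   5.  79.   0.  96.  -6.]
10 rows of xyz [0.0109, 0.0009, -0.0752] r [-0.0307, -0.0, 0.0]
```

Request:
jog_arm:
  rows:
    - {"x": 0.011,"y": 0.001,"z": -0.075,"rx": -0.031,"ry": 0,"rz": 0,"grip": 1}
    - {"x": 0.011,"y": 0.001,"z": -0.075,"rx": -0.031,"ry": 0,"rz": 0,"grip": 1}
    - {"x": 0.011,"y": 0.001,"z": -0.075,"rx": -0.031,"ry": 0,"rz": 0,"grip": 1}
    - {"x": 0.011,"y": 0.001,"z": -0.075,"rx": -0.031,"ry": 0,"rz": 0,"grip": 1}
    - {"x": 0.011,"y": 0.001,"z": -0.075,"rx": -0.031,"ry": 0,"rz": 0,"grip": 1}
    - {"x": 0.011,"y": 0.001,"z": -0.075,"rx": -0.031,"ry": 0,"rz": 0,"grip": 1}
    - {"x": 0.011,"y": 0.001,"z": -0.075,"rx": -0.031,"ry": 0,"rz": 0,"grip": 1}
    - {"x": 0.011,"y": 0.001,"z": -0.075,"rx": -0.031,"ry": 0,"rz": 0,"grip": 1}

```text
t: 0.82
tool_pos: [452.0, -282.0, 154.8]
eef_rot: [-79.0, 89.7, 173.2]
ft_force: [-0.5, 0.4, 0.1]
width: 93.9
```

```bash
python3 -c "
from h import *
st();plan(target([474,-212,150],-8.2))"
```

```text
t 0.82 p [ 452.  -282.   154.8] yaw -17.83 tilt 0.05 F [-0.5  0.4  0.1] w 93.9 q [-38.   4.  85.  -0.  91. -20.]
2 rows of xyz [0.0047, 0.0027, -0.0734] r [-0.0267, 0.0001, 0.0008]
```

Request:
jog_arm:
  rows:
    - {"x": 0.005,"y": 0.003,"z": -0.073,"rx": -0.027,"ry": 0,"rz": 0,"grip": 1}
    - {"x": 0.005,"y": 0.003,"z": -0.073,"rx": -0.027,"ry": 0,"rz": 0,"grip": 1}
    - {"x": 0,"y": 0,"z": 0,"rx": 0,"ry": 0,"rz": 0,"grip": 1}
    - {"x": 0,"y": 0,"z": 0,"rx": 0,"ry": 0,"rz": 0,"grip": 1}

```text
t: 1.15
tool_pos: [476.0, -200.5, 145.7]
eef_rot: [-120.4, 89.3, 142.8]
ft_force: [0.3, 0.2, 0.5]
width: 93.9
```

```bash
python3 -c "
from h import *
st();snap('wrist','tray1');st()
plan(target([541,287,150],-71.2))"
```

```text
t 1.15 p [ 476.  -200.5  145.7] yaw -6.83 tilt -0.33 F [0.3 0.2 0.5] w 93.9 q [-29.   2.  88.   0.  90. -22.]
t 1.2 p [ 475.8 -200.6  145.7] yaw -6.88 tilt -0.4 F [-0.6  1.7 -0.3] w 94.1 q [-29.   2.  88.   0.  90. -22.]
13 rows of xyz [-0.0002, -0.0386, -0.0698] r [0.0275, -0.0, 0.0003]
```

View pics/tray1.png

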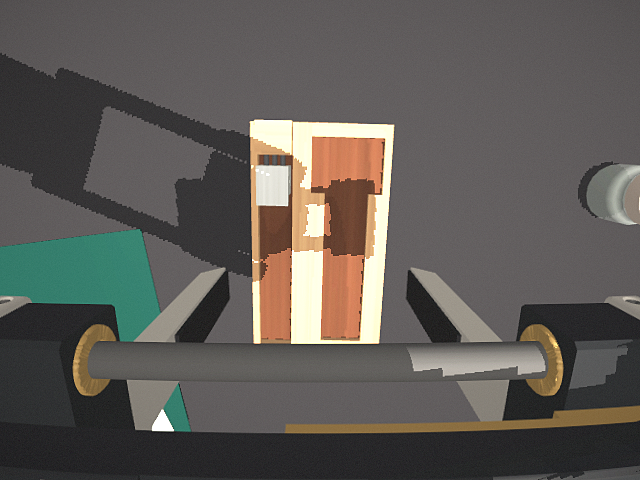

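The wrist view shows the tray with its outer right edge running from (394,125) to (380,344) and its +y end edge at row 125. The keeper is at (272,185), and there is shadow across the middle. I'll fit the edges.

Run:
```python
from h import *
im=cv2.imread('pics/tray1.png').astype(int); T=np.load('pics/tray1.npy')
wood=(im[:,:,2]-im[:,:,0]>25)
def lin(P):
    c=P.mean(0); u=np.linalg.svd(P-c)[2][0]; u*=np.sign(u[1]) if abs(u[1])>.5 else np.sign(u[0])
    r=np.abs((P-c)@np.array([-u[1],u[0]])); k=r<1.5
    c=P[k].mean(0); u=np.linalg.svd(P[k]-c)[2][0]; u*=np.sign(u[1]) if abs(u[1])>.5 else np.sign(u[0]); return c,u,r.max()
right=[];left=[];
for v in list(range(135,250))+list(range(262,340)):
    c=np.nonzero(wood[v,240:420])[0]; right.append((240+c.max()+.5,v)); 
for v in list(range(290,340)): 
    c=np.nonzero(wood[v,240:420])[0]; left.append((240+c.min()-.5,v))
top=[(u,100+np.nonzero(wood[100:180,u])[0].min()-.5) for u in range(305,390)]
for n,p in(('right',right),('left',left),('top',top)):
    c,u,r=lin(onz('wrist',p,12,T)[:,:2]); print(n,c.round(1),np.degrees(np.arctan2(u[1],u[0])).round(2),r.round(1))
    if n=='right': C,U=c,u
    if n=='left': L=c
    if n=='top': Tp=c
ex=np.array([U[1],-U[0]]); print('width',(C-L)@ex)
o=C-60*ex; o=o+U*((Tp-o)@U-105); print('origin',o.round(1), 'x from left', (L+60*ex-o)@ex)
```

```text
right [ 534.  -213.3] 81.69 6.2
left [ 403.4 -270.9] 81.95 0.5
top [ 509.2 -109.5] -8.54 2.0
width 120.86992964216803
origin [ 473.8 -210.4] x from left -0.8699296421680258
```

Request:
jog_arm:
  rows:
    - {"x": 0,"y": -0.039,"z": -0.07,"rx": 0.028,"ry": 0,"rz": 0,"grip": 1}
    - {"x": 0,"y": -0.039,"z": -0.07,"rx": 0.028,"ry": 0,"rz": 0,"grip": 1}
    - {"x": 0,"y": -0.039,"z": -0.07,"rx": 0.028,"ry": 0,"rz": 0,"grip": 1}
    - {"x": 0,"y": -0.039,"z": -0.07,"rx": 0.028,"ry": 0,"rz": 0,"grip": 1}
    - {"x": 0,"y": -0.039,"z": -0.07,"rx": 0.028,"ry": 0,"rz": 0,"grip": 1}
    - {"x": 0,"y": -0.039,"z": -0.07,"rx": 0.028,"ry": 0,"rz": 0,"grip": 1}
    - {"x": 0,"y": -0.039,"z": -0.07,"rx": 0.028,"ry": 0,"rz": 0,"grip": 1}
    - {"x": 0,"y": -0.039,"z": -0.07,"rx": 0.028,"ry": 0,"rz": 0,"grip": 1}

```text
t: 1.87
tool_pos: [457.2, 102.5, 147.1]
eef_rot: [-54.0, 89.5, 165.0]
ft_force: [0.4, -0.8, 0.1]
width: 93.8
```

```bash
python3 -c "
from h import *
st();plan(target([541,287,150],-71.2))"
```

```text
t 1.87 p [457.2 102.5 147.1] yaw -51.0 tilt 0.27 F [ 0.4 -0.8  0.1] w 93.8 q [ 6. -4. 94.  0. 90. 57.]
6 rows of xyz [-0.001, -0.0389, -0.0556] r [0.0187, 0.0003, 0.0003]
```

Request:
jog_arm:
  rows:
    - {"x": 0,"y": -0.039,"z": -0.056,"rx": 0.019,"ry": 0,"rz": 0,"grip": 1}
    - {"x": 0,"y": -0.039,"z": -0.056,"rx": 0.019,"ry": 0,"rz": 0,"grip": 1}
    - {"x": 0,"y": -0.039,"z": -0.056,"rx": 0.019,"ry": 0,"rz": 0,"grip": 1}
    - {"x": 0,"y": -0.039,"z": -0.056,"rx": 0.019,"ry": 0,"rz": 0,"grip": 1}
    - {"x": 0,"y": -0.039,"z": -0.056,"rx": 0.019,"ry": 0,"rz": 0,"grip": 1}
    - {"x": 0,"y": -0.03,"z": -0.04,"rx": 0.015,"ry": 0,"rz": 0,"grip": 0.2}
    - {"x": 0,"y": 0,"z": 0,"rx": 0,"ry": 0,"rz": 0,"grip": 0.2}
    - {"x": 0,"y": 0,"z": 0,"rx": 0,"ry": 0,"rz": 0,"grip": 0.2}

```text
t: 2.53
tool_pos: [549.3, 283.5, 146.4]
eef_rot: [-31.6, 89.8, 165.5]
ft_force: [-0.0, -1.6, -0.2]
width: 77.4
```

```bash
python3 -c "
from h import *
st();snap('wrist','brush1');st()"
```

```text
t 2.53 p [549.3 283.5 146.4] yaw -72.88 tilt 0.17 F [-0.  -1.6 -0.2] w 77.4 q [22. 15. 74.  0. 91. 95.]
t 2.58 p [549.2 283.1 146.2] yaw -72.91 tilt 0.17 F [-1.4  0.5 -0.8] w 73.4 q [22. 15. 74.  0. 91. 95.]
```

View pics/brush1.png

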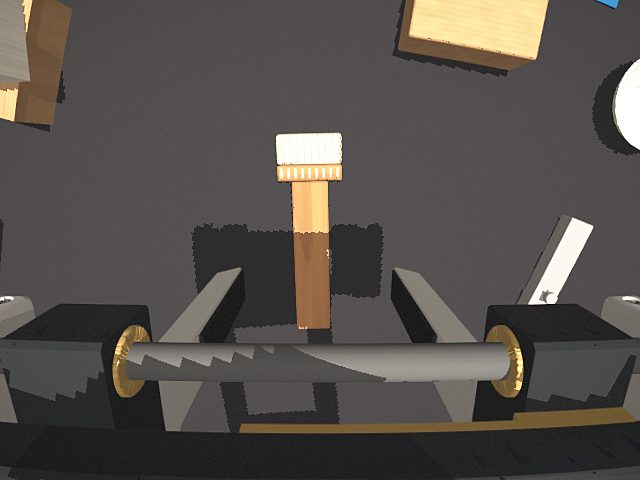

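The brush fills columns 276-343 and rows 133-328, with the handle centred near column 312. It sits between the fingers as expected.

Run:
```python
from h import *
im=cv2.imread('pics/brush1.png').astype(int); T=np.load('pics/brush1.npy')
w=(im[:,:,2]-im[:,:,0]>22)
L=[];Rr=[]
for v in range(190,320):
    c=np.nonzero(w[v,270:350])[0]; L.append((270+c.min()-.5,v)); Rr.append((270+c.max()+.5,v))
a=onz('wrist',L,12,T)[:,:2]; b=onz('wrist',Rr,12,T)[:,:2]
d=np.linalg.norm(a-b,axis=1); print('widths',np.median(d).round(1),d.min().round(1),d.max().round(1))
m=(a+b)/2; k=np.abs(d-np.median(d))<1.5; c=m[k].mean(0); u=np.linalg.svd(m[k]-c)[2][0]; u*=np.sign(u[0])
v,uu=np.nonzero((im.min(2)>140)[125:175,270:350]); f=onz('wrist',[[310,133]],12,T)[0,:2]; bt=onz('wrist',[[313.5,328]],12,T)[0,:2]
s=[(f-c)@u,(bt-c)@u]; print('len',s[0]-s[1]); o=c+u*(s[0]+s[1])/2
print('brush origin',o.round(1),'yaw of +y',np.degrees(np.arctan2(u[1],u[0])).round(2))
```

```text
widths 31.9 31.1 32.7
len 178.25666422569196
brush origin [541.3 288.9] yaw of +y 18.23
```

```bash
python3 -c "
from h import *
st();plan(target([545,290,30],-71.7),6);plan(target([545,290,8],-71.7),4,T0=target([545,290,30],-71.7))"
```

```text
t 2.58 p [549.2 283.1 146.2] yaw -72.91 tilt 0.17 F [-1.4  0.5 -0.8] w 73.4 q [22. 15. 74.  0. 91. 95.]
6 rows of xyz [0.0387, -0.0026, 0.0006] r [-0.0011, 0.0002, 0.0001]
4 rows of xyz [0.011, -0.0, 0.0] r [0.0, 0.0, 0.0]
```

Request:
jog_arm:
  rows:
    - {"x": 0.039,"y": -0.0026,"z": 0.0006,"rx": -0.001,"ry": 0,"rz": 0,"grip": 0.2}
    - {"x": 0.039,"y": -0.0026,"z": 0.0006,"rx": -0.001,"ry": 0,"rz": 0,"grip": 0.2}
    - {"x": 0.039,"y": -0.0026,"z": 0.0006,"rx": -0.001,"ry": 0,"rz": 0,"grip": 0.2}
    - {"x": 0.039,"y": -0.0026,"z": 0.0006,"rx": -0.001,"ry": 0,"rz": 0,"grip": 0.2}
    - {"x": 0.035,"y": -0.0026,"z": 0.0006,"rx": -0.001,"ry": 0,"rz": 0,"grip": 0.2}
    - {"x": 0.02,"y": -0.0026,"z": 0.0006,"rx": -0.001,"ry": 0,"rz": 0,"grip": 0.2}
    - {"x": 0,"y": 0,"z": 0,"rx": 0,"ry": 0,"rz": 0,"grip": 0.2}
    - {"x": 0,"y": 0,"z": 0,"rx": 0,"ry": 0,"rz": 0,"grip": 0.2}

```text
t: 3.25
tool_pos: [547.3, 275.4, 41.5]
eef_rot: [139.5, 89.9, -23.2]
ft_force: [0.7, -0.6, -0.7]
width: 56.3
```

```bash
python3 -c "
from h import *
st();plan(target([545,290,8],-71.7),4)"
```

```text
t 3.25 p [547.3 275.4  41.5] yaw -72.67 tilt -0.1 F [ 0.7 -0.6 -0.7] w 56.3 q [21. 18. 83. -0. 80. 94.]
4 rows of xyz [0.0167, -0.0073, -0.0011] r [-0.0014, -0.0001, -0.0001]
```

Request:
jog_arm:
  rows:
    - {"x": 0,"y": -0.0145,"z": -0.002,"rx": -0.003,"ry": 0,"rz": 0,"grip": 0.2}
    - {"x": 0,"y": -0.0145,"z": -0.002,"rx": -0.003,"ry": 0,"rz": 0,"grip": 0.2}
    - {"x": 0,"y": 0,"z": 0,"rx": 0,"ry": 0,"rz": 0,"grip": 0.2}
    - {"x": 0,"y": 0,"z": 0,"rx": 0,"ry": 0,"rz": 0,"grip": 0.2}

```text
t: 3.58
tool_pos: [547.2, 290.6, 46.2]
eef_rot: [173.6, 89.5, 12.0]
ft_force: [-0.3, -0.1, -0.8]
width: 56.2
```

```bash
python3 -c "
from h import *
st();plan(target([545,290,8],-71.7),4)"
```

```text
t 3.58 p [547.2 290.6  46.2] yaw -71.6 tilt -0.5 F [-0.3 -0.1 -0.8] w 56.2 q [23. 18. 82. -0. 80. 94.]
4 rows of xyz [0.0191, -0.0, 0.0012] r [0.0001, -0.0007, -0.0001]
```

Request:
jog_arm:
  rows:
    - {"x": 0.02,"y": 0,"z": 0.001,"rx": 0,"ry": -0.001,"rz": 0,"grip": 0.2}
    - {"x": 0.02,"y": 0,"z": 0.001,"rx": 0,"ry": -0.001,"rz": 0,"grip": 0.2}
    - {"x": 0.018,"y": 0,"z": 0.001,"rx": 0,"ry": 0,"rz": 0,"grip": 0.2}
    - {"x": 0.008,"y": 0,"z": 0,"rx": 0,"ry": 0,"rz": 0,"grip": 0.2}
    - {"x": 0.004,"y": 0,"z": 0,"rx": 0,"ry": 0,"rz": 0,"grip": 0.2}
    - {"x": 0,"y": 0,"z": 0,"rx": 0,"ry": 0,"rz": 0,"grip": 0.2}

```text
t: 4.08
tool_pos: [546.1, 291.2, 8.4]
eef_rot: [162.9, 89.8, 1.4]
ft_force: [-0.5, 0.5, 0.7]
width: 56.4
```

```bash
python3 -c "
from h import *
st();plan(target([545,290,8],-71.7),2)"
```

```text
t 4.08 p [546.1 291.2   8.4] yaw -71.5 tilt -0.2 F [-0.5  0.5  0.7] w 56.4 q [23. 20. 84. -0. 76. 94.]
2 rows of xyz [0.0004, 0.0008, 0.0015] r [0.0005, -0.0005, -0.0002]
```

Request:
jog_arm:
  rows:
    - {"x": 0.0006,"y": 0.001,"z": 0,"rx": 0,"ry": 0,"rz": 0,"grip": -0.7}
    - {"x": 0,"y": 0,"z": 0,"rx": 0,"ry": 0,"rz": 0,"grip": -0.7}
    - {"x": 0,"y": 0,"z": 0,"rx": 0,"ry": 0,"rz": 0,"grip": -0.7}
    - {"x": 0,"y": 0,"z": 0,"rx": 0,"ry": 0,"rz": 0,"grip": -0.7}
    - {"x": 0,"y": 0,"z": 0,"rx": 0,"ry": 0,"rz": 0,"grip": -0.7}
    - {"x": 0,"y": 0,"z": 0,"rx": 0,"ry": 0,"rz": 0,"grip": -0.7}
  squeeze: 20

```text
t: 4.58
tool_pos: [546.4, 290.3, 7.8]
eef_rot: [157.7, 89.8, -3.8]
ft_force: [0.4, -0.3, -0.8]
width: 31.7
```

```bash
python3 -c "
from h import *
st()"
```

```text
t 4.58 p [546.4 290.3   7.8] yaw -71.53 tilt -0.17 F [ 0.4 -0.3 -0.8] w 31.7 q [23. 20. 84. -0. 76. 94.]
```

Request:
jog_arm:
  rows:
    - {"x": -0.03,"y": 0,"z": 0,"rx": 0,"ry": 0,"rz": 0,"grip": -0.7}
    - {"x": -0.05,"y": 0,"z": 0,"rx": 0,"ry": 0,"rz": 0,"grip": -0.7}
    - {"x": -0.06,"y": 0,"z": 0,"rx": 0,"ry": 0,"rz": 0,"grip": -0.7}
    - {"x": -0.06,"y": 0,"z": 0,"rx": 0,"ry": 0,"rz": 0,"grip": -0.7}
    - {"x": -0.03,"y": 0,"z": 0,"rx": 0,"ry": 0,"rz": 0,"grip": -0.7}

```text
t: 5.0
tool_pos: [541.4, 288.5, 119.2]
eef_rot: [9.7, 89.2, -151.8]
ft_force: [0.4, 0.3, -0.2]
width: 31.3
```

```bash
python3 -c "
from h import *
st();plan(target([497,-208.5,120],-8.25),16)"
```

```text
t 5.0 p [541.4 288.5 119.2] yaw -71.53 tilt 0.77 F [ 0.4  0.3 -0.2] w 31.3 q [23. 15. 76. -0. 89. 94.]
16 rows of xyz [0.0003, 0.0393, 0.0526] r [-0.022, 0.0003, 0.0001]
```

Request:
jog_arm:
  rows:
    - {"x": 0,"y": 0.039,"z": 0.053,"rx": -0.022,"ry": 0,"rz": 0,"grip": -0.7}
    - {"x": 0,"y": 0.039,"z": 0.053,"rx": -0.022,"ry": 0,"rz": 0,"grip": -0.7}
    - {"x": 0,"y": 0.039,"z": 0.053,"rx": -0.022,"ry": 0,"rz": 0,"grip": -0.7}
    - {"x": 0,"y": 0.039,"z": 0.053,"rx": -0.022,"ry": 0,"rz": 0,"grip": -0.7}
    - {"x": 0,"y": 0.039,"z": 0.053,"rx": -0.022,"ry": 0,"rz": 0,"grip": -0.7}
    - {"x": 0,"y": 0.039,"z": 0.053,"rx": -0.022,"ry": 0,"rz": 0,"grip": -0.7}
    - {"x": 0,"y": 0.039,"z": 0.053,"rx": -0.022,"ry": 0,"rz": 0,"grip": -0.7}
    - {"x": 0,"y": 0.039,"z": 0.053,"rx": -0.022,"ry": 0,"rz": 0,"grip": -0.7}

```text
t: 5.67
tool_pos: [450.4, 44.7, 127.4]
eef_rot: [139.1, 89.7, 11.5]
ft_force: [0.6, 0.1, -1.0]
width: 31.7
```

```bash
python3 -c "
from h import *
st();plan(target([497,-208.5,100],-8.25),8)"
```

```text
t 5.67 p [450.4  44.7 127.4] yaw -37.64 tilt -0.23 F [ 0.6  0.1 -1. ] w 31.7 q [-2. -6. 98.  0. 87. 36.]
8 rows of xyz [0.0068, 0.0375, 0.0532] r [-0.0204, -0.0001, -0.0002]
```

Request:
jog_arm:
  rows:
    - {"x": 0.007,"y": 0.0375,"z": 0.053,"rx": -0.0204,"ry": 0,"rz": 0,"grip": -0.7}
    - {"x": 0.007,"y": 0.0375,"z": 0.053,"rx": -0.0204,"ry": 0,"rz": 0,"grip": -0.7}
    - {"x": 0.007,"y": 0.0375,"z": 0.053,"rx": -0.0204,"ry": 0,"rz": 0,"grip": -0.7}
    - {"x": 0.007,"y": 0.0375,"z": 0.053,"rx": -0.0204,"ry": 0,"rz": 0,"grip": -0.7}
    - {"x": 0.007,"y": 0.0375,"z": 0.053,"rx": -0.0204,"ry": 0,"rz": 0,"grip": -0.7}
    - {"x": 0.007,"y": 0.0375,"z": 0.053,"rx": -0.0204,"ry": 0,"rz": 0,"grip": -0.7}
    - {"x": 0.005,"y": 0.025,"z": 0.035,"rx": -0.0204,"ry": 0,"rz": 0,"grip": -0.7}
    - {"x": 0.002,"y": 0.015,"z": 0.02,"rx": -0.01,"ry": 0,"rz": 0,"grip": -0.7}

```text
t: 6.33
tool_pos: [485.9, -193.2, 105.7]
eef_rot: [88.3, 89.2, -10.6]
ft_force: [-0.5, -0.6, -0.5]
width: 31.7
```

```bash
python3 -c "
from h import *
st();plan(target([497,-208.5,60],-8.25),4)"
```

```text
t 6.33 p [ 485.9 -193.2  105.7] yaw -8.88 tilt 0.02 F [-0.5 -0.6 -0.5] w 31.7 q [-28.   3.  92.   0.  84. -19.]
4 rows of xyz [0.0229, 0.0064, 0.0067] r [-0.0009, 0.0, -0.0011]
```

Request:
jog_arm:
  rows:
    - {"x": 0.023,"y": 0.0064,"z": 0.0067,"rx": -0.001,"ry": 0,"rz": -0.001,"grip": -0.7}
    - {"x": 0.023,"y": 0.0064,"z": 0.0067,"rx": -0.001,"ry": 0,"rz": -0.001,"grip": -0.7}
    - {"x": 0.023,"y": 0.0064,"z": 0.0067,"rx": -0.001,"ry": 0,"rz": -0.001,"grip": -0.7}
    - {"x": 0.02,"y": 0.0064,"z": 0.0067,"rx": -0.001,"ry": 0,"rz": -0.001,"grip": -0.7}
    - {"x": 0.01,"y": 0.002,"z": 0.002,"rx": 0,"ry": 0,"rz": 0,"grip": -0.7}
    - {"x": 0,"y": 0,"z": 0,"rx": 0,"ry": 0,"rz": 0,"grip": -0.7}
    - {"x": 0,"y": 0,"z": 0,"rx": 0,"ry": 0,"rz": 0,"grip": -0.7}

```text
t: 6.92
tool_pos: [497.4, -209.7, 48.6]
eef_rot: [-113.8, 89.7, 147.9]
ft_force: [0.0, 1.1, -1.2]
width: 31.7
```

```bash
python3 -c "
from h import *
st();plan(target([497,-208.5,35],-8.25),4);snap('wrist','place1');snap('top','place1t')"
```

```text
t 6.92 p [ 497.4 -209.7   48.6] yaw -8.26 tilt -0.12 F [ 0.   1.1 -1.2] w 31.7 q [-29.   9.  93.   0.  79. -21.]
4 rows of xyz [0.0068, -0.0003, -0.0006] r [-0.0, -0.0002, 0.0004]
```

View pics/place1.png

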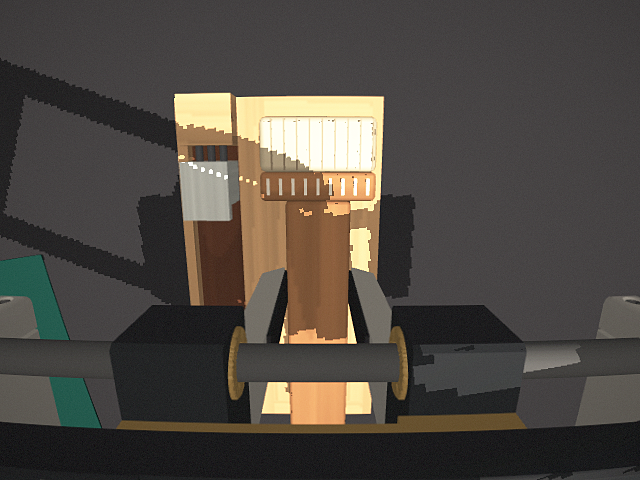

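The brush head spans columns 260-376 and rows 117-200, held above the tray. The tray's far edge is at row 97 and its right corner at (384,97). I'll compare the two numerically.

Run:
```python
from h import *
T=np.load('pics/place1.npy')
c=onz('wrist',[[383.5,97],[381,200],[240,97.5]],12,T)[:,:2]
b=onz('wrist',[[260,145],[376,145],[318,116.5],[287,230],[350,230]],52.8,T)[:,:2]
a=np.radians(-8.25); E=np.array([[np.cos(a),np.sin(a)],[-np.sin(a),np.cos(a)]]); o=np.array([473.5,-210.4])
print('tray pts (60,105),(60,.),(.,105):',((c-o)@E.T).round(1).tolist())
print('head L,R, front, handle L,R:',((b-o)@E.T).round(1).tolist())
plan(target([497,-208.5,14.3],-8.25),8)
```

```text
tray pts (60,105),(60,.),(.,105): [[59.8, 103.7], [60.4, 45.1], [-21.5, 103.6]]
head L,R, front, handle L,R: [[-4.4, 76.1], [50.1, 76.1], [22.9, 88.9], [7.6, 35.3], [38.7, 35.3]]
8 rows of xyz [0.0087, -0.0002, -0.0003] r [-0.0, -0.0001, 0.0001]
```

Request:
jog_arm:
  rows:
    - {"x": 0.014,"y": 0,"z": 0,"rx": 0,"ry": 0,"rz": 0,"grip": -0.7}
    - {"x": 0.014,"y": 0,"z": 0,"rx": 0,"ry": 0,"rz": 0,"grip": -0.7}
    - {"x": 0.014,"y": 0,"z": 0,"rx": 0,"ry": 0,"rz": 0,"grip": -0.7}
    - {"x": 0.01,"y": 0,"z": 0,"rx": 0,"ry": 0,"rz": 0,"grip": -0.7}
    - {"x": 0.006,"y": 0,"z": 0,"rx": 0,"ry": 0,"rz": 0,"grip": -0.7}
    - {"x": 0.003,"y": 0,"z": 0,"rx": 0,"ry": 0,"rz": 0,"grip": -0.7}

```text
t: 7.52
tool_pos: [499.0, -209.7, 18.5]
eef_rot: [83.9, 89.9, -14.3]
ft_force: [0.5, 0.1, -0.4]
width: 31.2
```

```bash
python3 -c "
from h import *
st();plan(target([497.2,-209.5,14.2],-8.25),3)"
```

```text
t 7.52 p [ 499.  -209.7   18.5] yaw -8.19 tilt 0.01 F [ 0.5  0.1 -0.4] w 31.2 q [-29.  10.  95.   0.  75. -21.]
3 rows of xyz [0.0028, -0.0012, 0.0001] r [0.0001, 0.0, -0.0002]
```

Request:
jog_arm:
  rows:
    - {"x": 0.003,"y": -0.0015,"z": 0,"rx": 0,"ry": 0,"rz": 0,"grip": -0.7}
    - {"x": 0.003,"y": -0.001,"z": 0,"rx": 0,"ry": 0,"rz": 0,"grip": -0.7}
    - {"x": 0.003,"y": -0.001,"z": 0,"rx": 0,"ry": 0,"rz": 0,"grip": -0.7}
    - {"x": 0.001,"y": 0,"z": 0,"rx": 0,"ry": 0,"rz": 0,"grip": -0.7}
    - {"x": 0,"y": 0,"z": 0,"rx": 0,"ry": 0,"rz": 0,"grip": -0.7}

```text
t: 7.93
tool_pos: [497.3, -209.6, 13.7]
eef_rot: [86.0, 89.9, -12.2]
ft_force: [0.6, 0.3, -0.3]
width: 31.5
```

```bash
python3 -c "
from h import *
st()"
```

```text
t 7.93 p [ 497.3 -209.6   13.7] yaw -8.21 tilt 0.01 F [ 0.6  0.3 -0.3] w 31.5 q [-29.  10.  95.   0.  74. -21.]
```

Request:
jog_arm:
  rows:
    - {"x": 0,"y": 0,"z": 0,"rx": 0,"ry": 0,"rz": 0,"grip": 0}
    - {"x": 0,"y": 0,"z": 0,"rx": 0,"ry": 0,"rz": 0,"grip": 0}
    - {"x": 0,"y": 0,"z": 0,"rx": 0,"ry": 0,"rz": 0,"grip": 0}
    - {"x": -0.02,"y": 0,"z": 0,"rx": 0,"ry": 0,"rz": 0,"grip": 0}
    - {"x": -0.06,"y": 0,"z": 0,"rx": 0,"ry": 0,"rz": 0,"grip": 0.1}
    - {"x": -0.08,"y": 0,"z": 0,"rx": 0,"ry": 0,"rz": 0,"grip": 0.1}
    - {"x": -0.08,"y": 0,"z": 0,"rx": 0,"ry": 0,"rz": 0,"grip": 0.1}

```text
t: 8.52
tool_pos: [491.0, -206.4, 128.0]
eef_rot: [-111.3, 88.9, 150.4]
ft_force: [1.3, -0.1, -0.7]
width: 51.5
```

```bash
python3 -c "
from h import *
st();snap('wrist','after1');plan(target([554,60,120],-92.7))"
```

```text
t 8.52 p [ 491.  -206.4  128. ] yaw -8.21 tilt -0.42 F [ 1.3 -0.1 -0.7] w 51.5 q [-29.   5.  87.   0.  89. -21.]
13 rows of xyz [0.0029, -0.0266, -0.038] r [0.0361, 0.0, 0.0001]
```

View pics/after1.png

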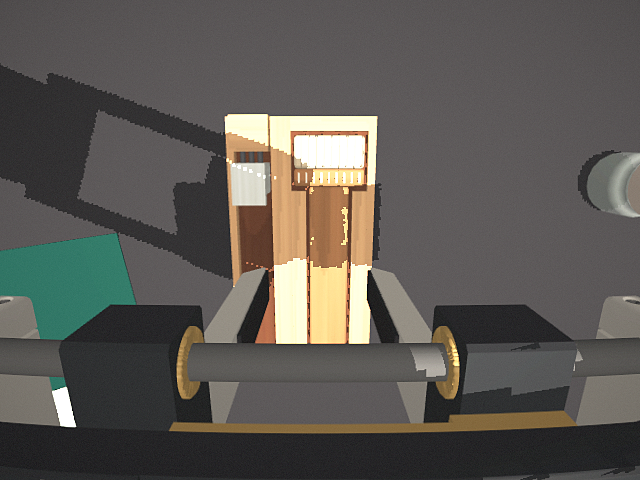

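The brush lies in the T compartment with a dark gap visible all round (head at columns 293-366, rows 134-187). The keeper's lip edge is near row 206, columns 233-268. Next, the bar.

Request:
jog_arm:
  rows:
    - {"x": 0.003,"y": -0.0266,"z": -0.038,"rx": 0.036,"ry": 0,"rz": 0,"grip": 0.1}
    - {"x": 0.003,"y": -0.0266,"z": -0.038,"rx": 0.036,"ry": 0,"rz": 0,"grip": 0.1}
    - {"x": 0.003,"y": -0.0266,"z": -0.038,"rx": 0.036,"ry": 0,"rz": 0,"grip": 0.1}
    - {"x": 0.003,"y": -0.0266,"z": -0.038,"rx": 0.036,"ry": 0,"rz": 0,"grip": 0.1}
    - {"x": 0.003,"y": -0.0266,"z": -0.038,"rx": 0.036,"ry": 0,"rz": 0,"grip": 0.1}
    - {"x": 0.003,"y": -0.0266,"z": -0.038,"rx": 0.036,"ry": 0,"rz": 0,"grip": 0.1}
    - {"x": 0.003,"y": -0.0266,"z": -0.038,"rx": 0.036,"ry": 0,"rz": 0,"grip": 0.1}
    - {"x": 0.003,"y": -0.0266,"z": -0.038,"rx": 0.036,"ry": 0,"rz": 0,"grip": 0.1}

```text
t: 9.23
tool_pos: [491.6, -31.3, 141.8]
eef_rot: [127.8, 88.4, -25.2]
ft_force: [-0.4, -0.6, 0.6]
width: 51.8
```

Run:
```python
from h import *
T=np.load('pics/after1.npy'); a=np.radians(-8.25); E=np.array([[np.cos(a),np.sin(a)],[-np.sin(a),np.cos(a)]]); o=np.array([473.5,-211.4])
f=lambda uv,z:((onz('wrist',uv,z,T)[:,:2]-o)@E.T).round(1).tolist()
print('tray corner(60,105)',f([[377.5,116.5]],12),'wall edges x-24..-8 row 250, right edge',f([[274,260],[376.5,180]],12),'lip',f([[232.5,205.5],[268.5,205.5]],32))
st();plan(target([554,60,120],-92.7),5)
```

```text
tray corner(60,105) [[60.0, 103.7]] wall edges x-24..-8 row 250, right edge [[-24.0, -13.4], [60.8, 54.3]] lip [[-52.1, 36.0], [-24.2, 36.0]]
t 9.23 p [491.6 -31.3 141.8] yaw -63.04 tilt -1.0 F [-0.4 -0.6  0.6] w 51.8 q [-10.  -2.  93.  -0.  87.  53.]
5 rows of xyz [0.0087, -0.0292, -0.0339] r [0.033, -0.0015, -0.0011]
```

Request:
jog_arm:
  rows:
    - {"x": 0.008,"y": -0.029,"z": -0.034,"rx": 0.033,"ry": -0.0015,"rz": -0.001,"grip": 0.1}
    - {"x": 0.008,"y": -0.029,"z": -0.034,"rx": 0.033,"ry": -0.0015,"rz": -0.001,"grip": 0.1}
    - {"x": 0.008,"y": -0.029,"z": -0.034,"rx": 0.033,"ry": -0.0015,"rz": -0.001,"grip": 0.1}
    - {"x": 0.008,"y": -0.029,"z": -0.034,"rx": 0.033,"ry": -0.0015,"rz": -0.001,"grip": 0.1}
    - {"x": 0.008,"y": -0.02,"z": -0.025,"rx": 0.028,"ry": -0.0015,"rz": -0.001,"grip": 0.1}
    - {"x": 0,"y": 0,"z": 0,"rx": 0,"ry": 0,"rz": 0,"grip": 0.1}
    - {"x": 0,"y": 0,"z": 0,"rx": 0,"ry": 0,"rz": 0,"grip": 0.1}

```text
t: 9.82
tool_pos: [555.3, 63.7, 127.4]
eef_rot: [178.4, 89.4, -4.6]
ft_force: [1.0, -0.1, -0.3]
width: 51.6
```

```bash
python3 -c "
from h import *
st();snap('wrist','bar1');st()"
```

```text
t 9.82 p [555.3  63.7 127.4] yaw -92.99 tilt -0.55 F [ 1.  -0.1 -0.3] w 51.6 q [ 1.  7. 85. -0. 87. 94.]
t 9.87 p [555.2  63.6 127.4] yaw -93.02 tilt -0.56 F [0.2 0.9 0.6] w 51.6 q [ 1.  7. 85. -0. 87. 94.]
```

View pics/bar1.png

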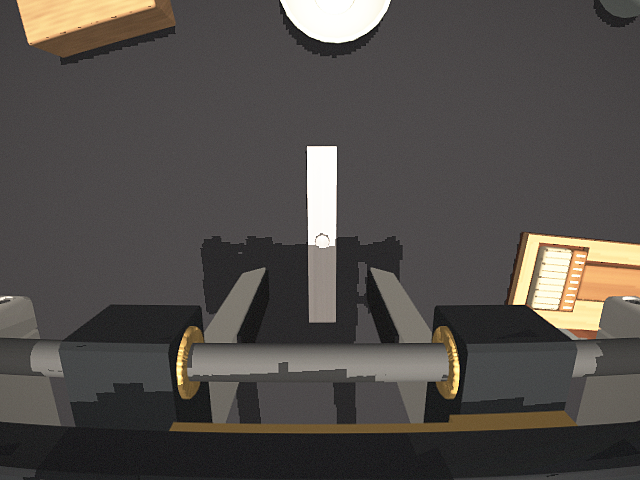

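The bar runs between columns 307-337 and rows 146-323, with the knob at (322,241), and it is nearly aligned with the jaws. The brush can also be seen seated at the right.

Run:
```python
from h import *
im=cv2.imread('pics/bar1.png').astype(int); T=np.load('pics/bar1.npy')
w=im.min(2)>95; L=[];Rr=[]
for v in list(range(150,230))+list(range(252,318)):
    c=np.nonzero(w[v,295:350])[0]
    if len(c)>15: L.append((295+c.min()-.5,v)); Rr.append((295+c.max()+.5,v))
a=onz('wrist',L,16,T)[:,:2]; b=onz('wrist',Rr,16,T)[:,:2]
d=np.linalg.norm(a-b,axis=1); print('widths',np.median(d).round(1),d.min().round(1),d.max().round(1),len(d))
k=np.abs(d-np.median(d))<1.5; m=(a+b)[k]/2; c=m.mean(0); u=np.linalg.svd(m-c)[2][0]; u*=np.sign(u[0])
f,bt=onz('wrist',[[322,145.5],[322.5,322.5]],16,T)[:,:2]; s=[(f-c)@u,(bt-c)@u]; print('len',s[0]-s[1]); o=c+u*(s[0]+s[1])/2; yw=np.degrees(np.arctan2(u[1],u[0]))
print('bar',o.round(1),yw.round(2),'knob',onz('wrist',[[322,241]],26,T).round(1))
plan(target([o[0],o[1],30],yw-90),5)
```

```text
widths 23.7 22.9 24.4 146
len 149.9303426964554
bar [553.7  61.4] -2.71 knob [[554.3  61.2  26. ]]
5 rows of xyz [0.0389, 0.0009, 0.0008] r [-0.0003, -0.0006, 0.0]
```

Request:
jog_arm:
  rows:
    - {"x": 0.039,"y": 0.002,"z": 0.001,"rx": 0,"ry": -0.0006,"rz": 0,"grip": 0.05}
    - {"x": 0.039,"y": 0.001,"z": 0.001,"rx": 0,"ry": -0.0006,"rz": 0,"grip": 0.05}
    - {"x": 0.039,"y": 0.001,"z": 0.001,"rx": 0,"ry": -0.0006,"rz": 0,"grip": 0.05}
    - {"x": 0.035,"y": 0.001,"z": 0.001,"rx": 0,"ry": 0,"rz": 0,"grip": 0.05}
    - {"x": 0.025,"y": 0,"z": 0,"rx": 0,"ry": 0,"rz": 0,"grip": 0.05}
    - {"x": 0.01,"y": 0,"z": 0,"rx": 0,"ry": 0,"rz": 0,"grip": 0.05}
    - {"x": 0,"y": 0,"z": 0,"rx": 0,"ry": 0,"rz": 0,"grip": 0.05}

```text
t: 10.45
tool_pos: [553.2, 54.7, 37.4]
eef_rot: [170.9, 89.2, -11.8]
ft_force: [-0.4, 0.8, 0.4]
width: 49.7
```

```bash
python3 -c "
from h import *
st();plan(target([554,61.3,10],-92.7),4)"
```

```text
t 10.45 p [553.2  54.7  37.4] yaw -92.76 tilt -0.82 F [-0.4  0.8  0.4] w 49.7 q [-0. 10. 92. -0. 77. 93.]
4 rows of xyz [0.0137, -0.0033, -0.0001] r [-0.0001, -0.0011, -0.0002]
```

Request:
jog_arm:
  rows:
    - {"x": 0.008,"y": -0.0065,"z": 0,"rx": 0,"ry": -0.002,"rz": 0,"grip": 0.05}
    - {"x": 0.014,"y": -0.0065,"z": 0,"rx": 0,"ry": -0.002,"rz": 0,"grip": 0.05}
    - {"x": 0.014,"y": 0,"z": 0,"rx": 0,"ry": 0,"rz": 0,"grip": 0.05}
    - {"x": 0.01,"y": 0,"z": 0,"rx": 0,"ry": 0,"rz": 0,"grip": 0.05}
    - {"x": 0.004,"y": 0,"z": 0,"rx": 0,"ry": 0,"rz": 0,"grip": 0.05}
    - {"x": 0.0,"y": 0,"z": 0,"rx": 0,"ry": 0,"rz": 0,"grip": 0.05}

```text
t: 10.95
tool_pos: [556.0, 60.7, 14.5]
eef_rot: [164.4, 89.5, -18.3]
ft_force: [-0.6, -0.5, -0.7]
width: 49.4
```

```bash
python3 -c "
from h import *
st();plan(target([554,61.3,10],-92.7),2)"
```

```text
t 10.95 p [556.   60.7  14.5] yaw -92.74 tilt -0.44 F [-0.6 -0.5 -0.7] w 49.4 q [ 1. 12. 92. -0. 75. 93.]
2 rows of xyz [0.0045, -0.0005, 0.002] r [-0.0001, -0.0012, -0.0003]
```

Request:
jog_arm:
  rows:
    - {"x": 0.0045,"y": -0.001,"z": 0.002,"rx": 0,"ry": -0.0015,"rz": 0,"grip": 0.05}
    - {"x": 0.0045,"y": 0,"z": 0.002,"rx": 0,"ry": -0.0015,"rz": 0,"grip": 0.05}
    - {"x": 0.001,"y": 0,"z": 0,"rx": 0,"ry": 0,"rz": 0,"grip": 0.05}
    - {"x": 0,"y": 0,"z": 0,"rx": 0,"ry": 0,"rz": 0,"grip": 0.05}

```text
t: 11.28
tool_pos: [554.2, 61.5, 9.4]
eef_rot: [47.2, 89.8, -135.5]
ft_force: [-0.3, 0.5, 0.2]
width: 49.5
```

```bash
python3 -c "
from h import *
st();plan(target([554,61.3,10],-92.7),2)"
```

```text
t 11.28 p [554.2  61.5   9.4] yaw -92.7 tilt 0.12 F [-0.3  0.5  0.2] w 49.5 q [ 1. 13. 92. -0. 75. 93.]
2 rows of xyz [-0.0006, 0.0002, 0.0002] r [-0.0, 0.0003, -0.0003]
```

Request:
jog_arm:
  rows:
    - {"x": -0.001,"y": 0,"z": 0,"rx": 0,"ry": 0,"rz": 0,"grip": -0.8}
    - {"x": 0,"y": 0,"z": 0,"rx": 0,"ry": 0,"rz": 0,"grip": -0.8}
    - {"x": 0,"y": 0,"z": 0,"rx": 0,"ry": 0,"rz": 0,"grip": -0.8}
    - {"x": 0,"y": 0,"z": 0,"rx": 0,"ry": 0,"rz": 0,"grip": -0.8}
    - {"x": 0,"y": 0,"z": 0,"rx": 0,"ry": 0,"rz": 0,"grip": -0.8}
    - {"x": 0,"y": 0,"z": 0,"rx": 0,"ry": 0,"rz": 0,"grip": -0.8}
  squeeze: 45

```text
t: 11.78
tool_pos: [554.6, 61.1, 10.4]
eef_rot: [69.6, 89.8, -113.1]
ft_force: [0.7, 0.3, 0.7]
width: 23.3
```

```bash
python3 -c "
from h import *
st()"
```

```text
t 11.78 p [554.6  61.1  10.4] yaw -92.71 tilt 0.06 F [0.7 0.3 0.7] w 23.3 q [ 1. 13. 92. -0. 75. 93.]
```

```bash
cat >> h.py <<'E'
A=np.radians(-8.25); EX=np.array([np.cos(A),np.sin(A),0]); EY=np.array([-np.sin(A),np.cos(A),0]); O=np.array([473.4,-212.,0]); H=10.4; NL=74.3
def bart(yN,zN,th,xc=-39.):
    "pose for nose bottom edge at tray y=yN, z=zN, nose down th deg"
    t=np.radians(th); return target(O+xc*EX+(yN-NL*np.cos(t)+H*np.sin(t))*EY+np.array([0,0,zN+NL*np.sin(t)+H*np.cos(t)]),-8.25,-th)
def nose():
    T=pose(); N=T[:3,3]+H*T[:3,0]-NL*T[:3,2]; r=N-O
    st(); F=sensors.read_state()['ft_force']
    print('nose tray x,y,z',(r@EX).round(1),(r@EY).round(1),r[2].round(1),'Fy',(F@EY).round(1))
E
python3 -c "
from h import *
st();T=pose();T[2,3]=110;plan(T,3);plan(bart(28,60,6),15,T)"
```

```text
t 11.78 p [554.6  61.1  10.4] yaw -92.71 tilt 0.06 F [0.7 0.3 0.7] w 23.3 q [ 1. 13. 92. -0. 75. 93.]
3 rows of xyz [-0.0664, 0.0002, 0.0001] r [0.0, 0.0, -0.0]
15 rows of xyz [0.0067, 0.0254, 0.0418] r [-0.0313, -0.0017, 0.0016]
```

Request:
jog_arm:
  rows:
    - {"x": -0.02,"y": 0,"z": 0,"rx": 0,"ry": 0,"rz": 0,"grip": -0.8}
    - {"x": -0.04,"y": 0,"z": 0,"rx": 0,"ry": 0,"rz": 0,"grip": -0.8}
    - {"x": -0.05,"y": 0,"z": 0,"rx": 0,"ry": 0,"rz": 0,"grip": -0.8}
    - {"x": -0.06,"y": 0,"z": 0,"rx": 0,"ry": 0,"rz": 0,"grip": -0.8}
    - {"x": -0.04,"y": 0,"z": 0,"rx": 0,"ry": 0,"rz": 0,"grip": -0.8}
    - {"x": 0,"y": 0.025,"z": 0.042,"rx": -0.031,"ry": 0,"rz": 0,"grip": -0.8}
    - {"x": 0,"y": 0.025,"z": 0.042,"rx": -0.031,"ry": 0,"rz": 0,"grip": -0.8}
    - {"x": 0,"y": 0.025,"z": 0.042,"rx": -0.031,"ry": 0,"rz": 0,"grip": -0.8}

```text
t: 12.45
tool_pos: [488.5, 22.9, 115.2]
eef_rot: [-16.4, 88.9, 178.5]
ft_force: [-0.2, -0.9, -4.8]
width: 23.3
```

```bash
python3 -c "
from h import *
st();plan(bart(28,65,6),14)"
```

```text
t 12.45 p [488.5  22.9 115.2] yaw -75.07 tilt 1.03 F [-0.2 -0.9 -4.8] w 23.3 q [-4.  0. 94. -0. 87. 71.]
14 rows of xyz [0.0068, 0.0222, 0.0358] r [-0.0265, -0.0018, 0.0017]
```

Request:
jog_arm:
  rows:
    - {"x": 0.004,"y": 0.022,"z": 0.036,"rx": -0.0265,"ry": -0.002,"rz": 0.0017,"grip": -0.8}
    - {"x": 0.004,"y": 0.022,"z": 0.036,"rx": -0.0265,"ry": -0.002,"rz": 0.0017,"grip": -0.8}
    - {"x": 0.004,"y": 0.022,"z": 0.036,"rx": -0.0265,"ry": -0.002,"rz": 0.0017,"grip": -0.8}
    - {"x": 0.004,"y": 0.022,"z": 0.036,"rx": -0.0265,"ry": -0.002,"rz": 0.0017,"grip": -0.8}
    - {"x": 0.004,"y": 0.022,"z": 0.036,"rx": -0.0265,"ry": -0.002,"rz": 0.0017,"grip": -0.8}
    - {"x": 0.004,"y": 0.022,"z": 0.036,"rx": -0.0265,"ry": -0.002,"rz": 0.0017,"grip": -0.8}
    - {"x": 0.004,"y": 0.022,"z": 0.036,"rx": -0.0265,"ry": -0.002,"rz": 0.0017,"grip": -0.8}
    - {"x": 0.004,"y": 0.022,"z": 0.036,"rx": -0.0265,"ry": -0.002,"rz": 0.0017,"grip": -0.8}

```text
t: 13.12
tool_pos: [402.9, -128.0, 102.9]
eef_rot: [-3.8, 85.7, -128.4]
ft_force: [0.2, 0.5, -4.6]
width: 23.5
```

```bash
python3 -c "
from h import *
nose();plan(bart(28,65,6),6)"
```

```text
t 13.12 p [ 402.9 -128.   102.9] yaw -34.6 tilt 4.3 F [ 0.2  0.5 -4.6] w 23.5 q [-22.  -8. 103.  -4.  86.  13.]
nose tray x,y,z -49.4 138.8 87.0 Fy 0.5
6 rows of xyz [0.0095, 0.0244, 0.0337] r [-0.0243, -0.0016, 0.0025]
```

Request:
jog_arm:
  rows:
    - {"x": 0.009,"y": 0.0245,"z": 0.034,"rx": -0.0245,"ry": -0.0016,"rz": 0.0025,"grip": -0.8}
    - {"x": 0.009,"y": 0.0245,"z": 0.034,"rx": -0.0245,"ry": -0.0016,"rz": 0.0025,"grip": -0.8}
    - {"x": 0.009,"y": 0.0245,"z": 0.034,"rx": -0.0245,"ry": -0.0016,"rz": 0.0025,"grip": -0.8}
    - {"x": 0.009,"y": 0.0245,"z": 0.034,"rx": -0.0245,"ry": -0.0016,"rz": 0.0025,"grip": -0.8}
    - {"x": 0.009,"y": 0.0245,"z": 0.034,"rx": -0.0245,"ry": -0.0016,"rz": 0.0025,"grip": -0.8}
    - {"x": 0.005,"y": 0.015,"z": 0.02,"rx": -0.015,"ry": -0.001,"rz": 0.002,"grip": -0.8}
    - {"x": 0,"y": 0,"z": 0,"rx": 0,"ry": 0,"rz": 0,"grip": -0.8}

```text
t: 13.7
tool_pos: [420.4, -247.7, 82.0]
eef_rot: [-4.8, 84.4, -103.4]
ft_force: [-0.9, 0.3, -4.6]
width: 23.0
```

```bash
python3 -c "
from h import *
nose();plan(bart(28,35,7),4)"
```

```text
t 13.7 p [ 420.4 -247.7   82. ] yaw -8.6 tilt 5.63 F [-0.9  0.3 -4.6] w 23.0 q [-33.  -1.  99.  -5.  80. -24.]
nose tray x,y,z -47.1 30.0 64.3 Fy 0.2
4 rows of xyz [0.0138, 0.0043, -0.0007] r [-0.0004, -0.0019, 0.0007]
```

Request:
jog_arm:
  rows:
    - {"x": 0.014,"y": 0.005,"z": 0,"rx": 0,"ry": -0.002,"rz": 0.0007,"grip": -0.8}
    - {"x": 0.014,"y": 0.005,"z": 0,"rx": 0,"ry": -0.002,"rz": 0.0007,"grip": -0.8}
    - {"x": 0.014,"y": 0.004,"z": 0,"rx": 0,"ry": -0.002,"rz": 0.0007,"grip": -0.8}
    - {"x": 0.008,"y": 0.003,"z": 0,"rx": 0,"ry": -0.002,"rz": 0,"grip": -0.8}
    - {"x": 0,"y": 0,"z": 0,"rx": 0,"ry": 0,"rz": 0,"grip": -0.8}
    - {"x": 0,"y": 0,"z": 0,"rx": 0,"ry": 0,"rz": 0,"grip": -0.8}

```text
t: 14.2
tool_pos: [426.3, -246.7, 52.1]
eef_rot: [-3.6, 83.1, -102.2]
ft_force: [-0.1, 0.8, -5.1]
width: 22.9
```

```bash
python3 -c "
from h import *
nose();snap('wrist','ins1');snap('scene','ins1s');plan(bart(28,8,7),6)"
```

```text
t 14.2 p [ 426.3 -246.7   52.1] yaw -8.72 tilt 6.86 F [-0.1  0.8 -5.1] w 22.9 q [-32.   1. 101.  -7.  76. -22.]
nose tray x,y,z -41.2 31.4 32.9 Fy 0.8
6 rows of xyz [0.0084, 0.0009, 0.0] r [-0.0004, -0.0001, 0.0004]
```

View pics/ins1.png

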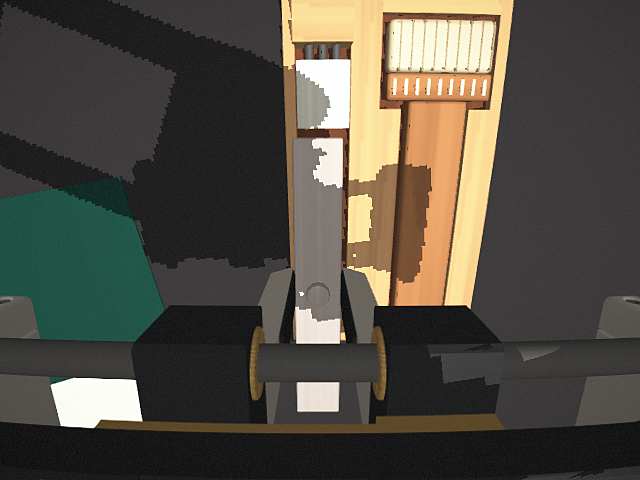

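The bar is aligned over the narrow compartment, with its nose edge at row 139, columns 293-343. The keeper lip edge is at row 129, columns 297-350, and the housing is behind it.

Run:
```python
from h import *
T=np.load('pics/ins1.npy')
f=lambda uv,z:[[((p-O)@EX).round(1),((p-O)@EY).round(1)] for p in onz('wrist',uv,z,T)]
print('nose top corners',f([[293,139],[343,139]],48.8),'bar mid edges',f([[295,230],[340,230]],51+5))
print('lip edge L,R',f([[297,129],[350,129]],32),'divider edge L(-24),outer R(60)',f([[349.5,200],[484,200]],12))
N=T[:3,3]+(H-16)*T[:3,0]-NL*T[:3,2]; print('pred nose top',((N-O)@EX).round(1),((N-O)@EY).round(1),N[2].round(1), proj('wrist',N,T).round(0))
```

```text
nose top corners [[np.float64(-53.3), np.float64(33.8)], [np.float64(-30.1), np.float64(33.7)]] bar mid edges [[np.float64(-53.1), np.float64(-8.3)], [np.float64(-31.4), np.float64(-8.5)]]
lip edge L,R [[np.float64(-52.4), np.float64(37.4)], [np.float64(-25.7), np.float64(37.2)]] divider edge L(-24),outer R(60) [[np.float64(-23.5), np.float64(-4.7)], [np.float64(57.4), np.float64(-4.8)]]
pred nose top -41.0 33.3 48.8 [[320. 140.]]
```

```bash
python3 -c "
from h import *
nose();plan(bart(28,26,7,-38.6),3);plan(bart(28,9,7,-38.6),4,bart(28,26,7,-38.6))"
```

```text
t 14.3 p [ 426.4 -247.    52.5] yaw -8.73 tilt 6.87 F [ 0.4 -0.1 -4.1] w 23.1 q [-32.   1. 101.  -7.  76. -22.]
nose tray x,y,z -41.0 31.2 33.3 Fy -0.0
3 rows of xyz [0.005, 0.0019, 0.0015] r [-0.0008, -0.0002, 0.0008]
4 rows of xyz [0.0084, 0.0, -0.001] r [0.0, 0.0, 0.0]
```

Request:
jog_arm:
  rows:
    - {"x": 0.004,"y": 0.002,"z": 0.002,"rx": -0.001,"ry": 0,"rz": 0.001,"grip": -0.8}
    - {"x": 0.006,"y": 0.002,"z": 0.002,"rx": -0.001,"ry": 0,"rz": 0.001,"grip": -0.8}
    - {"x": 0.006,"y": 0.002,"z": 0.002,"rx": -0.001,"ry": 0,"rz": 0.001,"grip": -0.8}
    - {"x": 0.006,"y": 0,"z": 0,"rx": 0,"ry": 0,"rz": 0,"grip": -0.8}
    - {"x": 0.004,"y": 0,"z": 0,"rx": 0,"ry": 0,"rz": 0,"grip": -0.8}
    - {"x": 0,"y": 0,"z": 0,"rx": 0,"ry": 0,"rz": 0,"grip": -0.8}

```text
t: 14.8
tool_pos: [430.0, -253.2, 40.5]
eef_rot: [2.6, 83.0, -95.5]
ft_force: [-0.6, -0.0, -4.4]
width: 23.3
```

```bash
python3 -c "
from h import *
nose();plan(bart(28,8,7,-38.6),4)"
```

```text
t 14.8 p [ 430.  -253.2   40.5] yaw -8.08 tilt 6.96 F [-0.6 -0.  -4.4] w 23.3 q [-33.   2. 101.  -6.  74. -23.]
nose tray x,y,z -37.2 25.5 21.2 Fy -0.1
4 rows of xyz [0.0064, -0.0008, -0.002] r [0.0002, -0.0001, -0.0005]
```

Request:
jog_arm:
  rows:
    - {"x": 0.006,"y": -0.001,"z": -0.001,"rx": 0,"ry": 0,"rz": -0.0005,"grip": -0.8}
    - {"x": 0.007,"y": -0.001,"z": -0.001,"rx": 0,"ry": 0,"rz": -0.0005,"grip": -0.8}
    - {"x": 0.006,"y": -0.001,"z": -0.001,"rx": 0,"ry": 0,"rz": -0.0005,"grip": -0.8}
    - {"x": 0.004,"y": 0,"z": -0.001,"rx": 0,"ry": 0,"rz": -0.0005,"grip": -0.8}
    - {"x": 0.002,"y": 0,"z": 0,"rx": 0,"ry": 0,"rz": 0,"grip": -0.8}
    - {"x": 0,"y": 0,"z": 0,"rx": 0,"ry": 0,"rz": 0,"grip": -0.8}

```text
t: 15.3
tool_pos: [428.1, -252.4, 26.1]
eef_rot: [-1.0, 83.1, -99.2]
ft_force: [-0.6, -0.1, -5.1]
width: 22.9
```

```bash
python3 -c "
from h import *
nose();plan(bart(42,6,6.5,-38.8),6)"
```

```text
t 15.3 p [ 428.1 -252.4   26.1] yaw -8.15 tilt 6.94 F [-0.6 -0.1 -5.1] w 22.9 q [-33.   3. 102.  -7.  72. -23.]
nose tray x,y,z -39.2 26.0 6.8 Fy -0.2
6 rows of xyz [-0.0002, 0.0001, -0.0053] r [0.0001, 0.0004, 0.0001]
```

Request:
jog_arm:
  rows:
    - {"x": -0.0002,"y": 0,"z": -0.0053,"rx": 0,"ry": 0.0004,"rz": 0,"grip": -0.8}
    - {"x": -0.0002,"y": 0,"z": -0.0053,"rx": 0,"ry": 0.0004,"rz": 0,"grip": -0.8}
    - {"x": -0.0002,"y": 0,"z": -0.0053,"rx": 0,"ry": 0.0004,"rz": 0,"grip": -0.8}
    - {"x": -0.0002,"y": 0,"z": -0.0053,"rx": 0,"ry": 0.0004,"rz": 0,"grip": -0.8}
    - {"x": -0.0002,"y": 0,"z": -0.0053,"rx": 0,"ry": 0.0004,"rz": 0,"grip": -0.8}

```text
t: 15.72
tool_pos: [430.5, -238.5, 25.3]
eef_rot: [-0.6, 83.4, -98.8]
ft_force: [0.7, 0.1, -4.5]
width: 23.3
```

```bash
python3 -c "
from h import *
nose();plan(bart(46,5.5,6,-38.9),5)"
```

```text
t 15.72 p [ 430.5 -238.5   25.3] yaw -8.17 tilt 6.56 F [ 0.7  0.1 -4.5] w 23.3 q [-31.   3. 103.  -6.  72. -21.]
nose tray x,y,z -38.8 40.2 6.5 Fy 0.2
5 rows of xyz [0.0004, -0.0001, -0.0023] r [0.0001, 0.0006, 0.0001]
```

Request:
jog_arm:
  rows:
    - {"x": 0.0004,"y": 0,"z": -0.003,"rx": 0,"ry": 0.0006,"rz": 0,"grip": -0.8}
    - {"x": 0.0004,"y": 0,"z": -0.003,"rx": 0,"ry": 0.0006,"rz": 0,"grip": -0.8}
    - {"x": 0.0004,"y": 0,"z": -0.003,"rx": 0,"ry": 0.0006,"rz": 0,"grip": -0.8}
    - {"x": 0.0004,"y": 0,"z": -0.003,"rx": 0,"ry": 0.0006,"rz": 0,"grip": -0.8}

```text
t: 16.05
tool_pos: [431.5, -234.3, 24.9]
eef_rot: [-0.2, 83.6, -98.2]
ft_force: [-0.8, -3.6, -4.0]
width: 23.1
```

```bash
python3 -c "
from h import *
nose();plan(bart(50,5,5.5,-38.9),5)"
```

```text
t 16.05 p [ 431.5 -234.3   24.9] yaw -8.08 tilt 6.45 F [-0.8 -3.6 -4. ] w 23.1 q [-31.   2. 103.  -6.  72. -21.]
nose tray x,y,z -38.5 44.6 6.2 Fy -3.6
5 rows of xyz [0.0007, -0.0003, -0.0021] r [0.0002, 0.0011, -0.0]
```

Request:
jog_arm:
  rows:
    - {"x": 0.0007,"y": -0.0005,"z": -0.003,"rx": 0,"ry": 0.001,"rz": 0,"grip": -0.8}
    - {"x": 0.0007,"y": 0,"z": -0.003,"rx": 0,"ry": 0.001,"rz": 0,"grip": -0.8}
    - {"x": 0.0007,"y": 0,"z": -0.003,"rx": 0,"ry": 0.001,"rz": 0,"grip": -0.8}
    - {"x": 0.0007,"y": 0,"z": -0.003,"rx": 0,"ry": 0.001,"rz": 0,"grip": -0.8}

```text
t: 16.38
tool_pos: [432.0, -231.5, 24.0]
eef_rot: [0.4, 83.9, -97.7]
ft_force: [-1.9, -4.9, -2.8]
width: 23.0
```

```bash
python3 -c "
from h import *
nose();plan(bart(50.8,4.8,5.5,-38.9),3)"
```

```text
t 16.38 p [ 432.  -231.5   24. ] yaw -8.1 tilt 6.06 F [-1.9 -4.9 -2.8] w 23.0 q [-31.   2. 103.  -6.  72. -21.]
nose tray x,y,z -38.4 47.5 5.8 Fy -5.1
3 rows of xyz [0.0009, -0.0005, -0.0022] r [0.0003, 0.001, -0.0001]
```

Request:
jog_arm:
  rows:
    - {"x": 0.0007,"y": -0.0005,"z": -0.003,"rx": 0,"ry": 0.0008,"rz": 0,"grip": -0.8}
    - {"x": 0.0007,"y": 0,"z": -0.003,"rx": 0,"ry": 0.0008,"rz": 0,"grip": -0.8}
    - {"x": 0.0007,"y": 0,"z": -0.003,"rx": 0,"ry": 0.0008,"rz": 0,"grip": -0.8}
    - {"x": 0.0007,"y": 0,"z": -0.003,"rx": 0,"ry": 0.0008,"rz": 0,"grip": -0.8}

```text
t: 16.72
tool_pos: [432.3, -229.7, 23.3]
eef_rot: [0.9, 84.1, -97.2]
ft_force: [-2.5, -6.2, -2.7]
width: 22.9
```

```bash
python3 -c "
from h import *
nose();plan(bart(51,4.5,5,-38.9),3)"
```

```text
t 16.72 p [ 432.3 -229.7   23.3] yaw -8.11 tilt 5.92 F [-2.5 -6.2 -2.7] w 22.9 q [-31.   2. 103.  -6.  72. -21.]
nose tray x,y,z -38.3 49.4 5.3 Fy -6.5
3 rows of xyz [0.0012, -0.0005, -0.001] r [0.0002, 0.0017, -0.0002]
```

Request:
jog_arm:
  rows:
    - {"x": 0.0005,"y": -0.0015,"z": -0.003,"rx": 0,"ry": 0.0008,"rz": 0,"grip": -0.8}
    - {"x": 0.0005,"y": -0.001,"z": -0.003,"rx": 0,"ry": 0.0008,"rz": 0,"grip": -0.8}
    - {"x": 0.0005,"y": 0,"z": -0.003,"rx": 0,"ry": 0.0008,"rz": 0,"grip": -0.8}

```text
t: 16.97
tool_pos: [432.3, -229.2, 23.8]
eef_rot: [2.6, 84.1, -95.6]
ft_force: [-2.4, -6.3, -4.0]
width: 22.9
```

```bash
python3 -c "
from h import *
nose();plan(bart(51,4.2,2,-38.9),6)"
```

```text
t 16.97 p [ 432.3 -229.2   23.8] yaw -8.13 tilt 5.94 F [-2.4 -6.3 -4. ] w 22.9 q [-31.   2. 103.  -6.  72. -21.]
nose tray x,y,z -38.2 49.9 5.8 Fy -6.6
6 rows of xyz [0.0022, -0.0002, -0.0002] r [0.0001, 0.0036, -0.0003]
```

Request:
jog_arm:
  rows:
    - {"x": 0.001,"y": -0.002,"z": -0.005,"rx": 0,"ry": 0.0008,"rz": 0,"grip": -0.8}
    - {"x": 0.001,"y": -0.001,"z": -0.005,"rx": 0,"ry": 0.0008,"rz": 0,"grip": -0.8}
    - {"x": 0.001,"y": 0,"z": -0.004,"rx": 0,"ry": 0.0008,"rz": 0,"grip": -0.8}

```text
t: 17.22
tool_pos: [432.6, -227.5, 23.7]
eef_rot: [4.6, 83.9, -93.6]
ft_force: [-1.9, -7.5, -3.5]
width: 23.0
```

```bash
python3 -c "
from h import *
nose();plan(bart(51.2,4.2,2,-38.9),6)"
```

```text
t 17.22 p [ 432.6 -227.5   23.7] yaw -8.15 tilt 6.09 F [-1.9 -7.5 -3.5] w 23.0 q [-30.   2. 103.  -6.  72. -21.]
nose tray x,y,z -38.1 51.6 5.5 Fy -7.7
6 rows of xyz [0.0022, -0.0003, 0.0003] r [0.0001, 0.0038, -0.0005]
```

Request:
jog_arm:
  rows:
    - {"x": 0.0025,"y": -0.0005,"z": -0.001,"rx": 0,"ry": 0.0045,"rz": -0.0005,"grip": -0.8}
    - {"x": 0.0025,"y": -0.0005,"z": -0.001,"rx": 0,"ry": 0.0045,"rz": -0.0005,"grip": -0.8}
    - {"x": 0.0025,"y": -0.0005,"z": -0.001,"rx": 0,"ry": 0.0045,"rz": -0.0005,"grip": -0.8}

```text
t: 17.47
tool_pos: [432.2, -229.9, 21.4]
eef_rot: [4.5, 85.9, -93.6]
ft_force: [-1.5, -5.5, -3.8]
width: 23.3
```

```bash
python3 -c "
from h import *
nose();plan(bart(51,4.2,2,-38.9),6)"
```

```text
t 17.47 p [ 432.2 -229.9   21.4] yaw -8.1 tilt 4.07 F [-1.5 -5.5 -3.8] w 23.3 q [-32.   3. 103.  -4.  73. -23.]
nose tray x,y,z -38.3 49.8 5.8 Fy -5.7
6 rows of xyz [0.0014, -0.0002, -0.0003] r [0.0001, 0.0019, -0.0003]
```

Request:
jog_arm:
  rows:
    - {"x": 0.002,"y": -0.0005,"z": -0.005,"rx": 0,"ry": 0.0005,"rz": 0,"grip": -0.8}
    - {"x": 0.002,"y": -0.0005,"z": -0.005,"rx": 0,"ry": 0.0005,"rz": 0,"grip": -0.8}
    - {"x": 0.002,"y": 0,"z": -0.005,"rx": 0,"ry": 0.0005,"rz": 0,"grip": -0.8}

```text
t: 17.72
tool_pos: [432.7, -228.0, 19.6]
eef_rot: [5.6, 85.7, -92.6]
ft_force: [-2.9, -7.4, -2.8]
width: 23.4
```

```bash
python3 -c "
from h import *
nose();plan(bart(51,4.2,1,-38.9),4)"
```

```text
t 17.72 p [ 432.7 -228.    19.6] yaw -8.18 tilt 4.31 F [-2.9 -7.4 -2.8] w 23.4 q [-32.   3. 103.  -4.  72. -22.]
nose tray x,y,z -38.0 51.6 3.7 Fy -7.7
4 rows of xyz [0.0019, -0.0005, 0.0006] r [0.0001, 0.0046, -0.0006]
```

Request:
jog_arm:
  rows:
    - {"x": 0.002,"y": -0.0005,"z": -0.0035,"rx": 0,"ry": 0.005,"rz": 0,"grip": -0.8}
    - {"x": 0.002,"y": -0.0005,"z": -0.0035,"rx": 0,"ry": 0.005,"rz": 0,"grip": -0.8}
    - {"x": 0.002,"y": 0,"z": -0.0035,"rx": 0,"ry": 0.005,"rz": 0,"grip": -0.8}

```text
t: 17.97
tool_pos: [432.8, -227.7, 18.2]
eef_rot: [13.3, 87.8, -84.8]
ft_force: [-2.2, -6.6, -3.6]
width: 23.4
```

```bash
python3 -c "
from h import *
nose();plan(bart(51,4.2,0,-38.9),4)"
```

```text
t 17.97 p [ 432.8 -227.7   18.2] yaw -8.1 tilt 2.15 F [-2.2 -6.6 -3.6] w 23.4 q [-33.   3. 103.  -2.  73. -25.]
nose tray x,y,z -38.0 52.5 5.0 Fy -6.8
4 rows of xyz [0.0018, -0.0005, 0.001] r [0.0002, 0.003, -0.0007]
```

Request:
jog_arm:
  rows:
    - {"x": 0.002,"y": -0.001,"z": -0.003,"rx": 0,"ry": 0.004,"rz": -0.0005,"grip": -0.8}
    - {"x": 0.002,"y": -0.001,"z": -0.003,"rx": 0,"ry": 0.004,"rz": -0.0005,"grip": -0.8}
    - {"x": 0.002,"y": 0,"z": -0.003,"rx": 0,"ry": 0.004,"rz": -0.0005,"grip": -0.8}

```text
t: 18.22
tool_pos: [432.6, -228.5, 16.6]
eef_rot: [37.0, 89.4, -61.1]
ft_force: [-2.2, -5.9, -3.7]
width: 22.9
```

```bash
python3 -c "
from h import *
nose();plan(bart(51,4.2,0,-38.9),4);snap('wrist','ins2')"
```

```text
t 18.22 p [ 432.6 -228.5   16.6] yaw -8.12 tilt 0.51 F [-2.2 -5.9 -3.7] w 22.9 q [-34.   4. 102.  -0.  74. -26.]
nose tray x,y,z -38.1 52.1 5.5 Fy -6.1
4 rows of xyz [0.001, -0.0005, 0.0006] r [0.0002, 0.0007, -0.0005]
```

Request:
jog_arm:
  rows:
    - {"x": 0.002,"y": -0.001,"z": -0.0035,"rx": 0,"ry": 0.001,"rz": -0.0005,"grip": -0.8}
    - {"x": 0.002,"y": -0.001,"z": -0.0035,"rx": 0,"ry": 0.001,"rz": -0.0005,"grip": -0.8}
    - {"x": 0.002,"y": 0,"z": -0.0035,"rx": 0,"ry": 0.001,"rz": 0,"grip": -0.8}

```text
t: 18.52
tool_pos: [432.7, -229.0, 15.3]
eef_rot: [33.7, 89.4, -64.5]
ft_force: [-2.9, -5.8, -2.5]
width: 23.1
```

```bash
python3 -c "
from h import *
nose();plan(bart(51,4.2,0,-38.9),4);snap('wrist','ins3')"
```

```text
t 18.52 p [ 432.7 -229.    15.3] yaw -8.2 tilt 0.52 F [-2.9 -5.8 -2.5] w 23.1 q [-34.   4. 102.  -0.  73. -26.]
nose tray x,y,z -37.9 51.6 4.3 Fy -6.2
4 rows of xyz [0.0004, -0.0005, 0.0003] r [0.0001, 0.0007, -0.0005]
```

View pics/ins3.png

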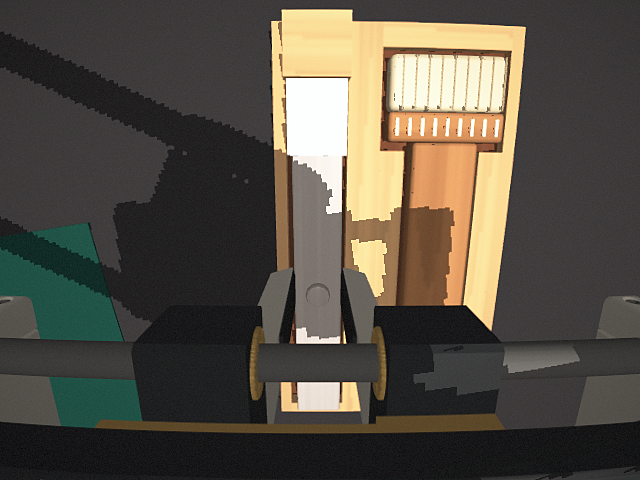

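The nose is under the lip (keeper at columns 287-348, edge at row 156). The bar runs down the compartment to its tail at row 410, just short of the pale tail wall, so it is nearly flat. I'll nudge it down, then release.

Request:
jog_arm:
  rows:
    - {"x": 0.002,"y": -0.001,"z": -0.003,"rx": 0,"ry": 0.002,"rz": -0.0005,"grip": -0.8}
    - {"x": 0.002,"y": -0.001,"z": -0.003,"rx": 0,"ry": 0.002,"rz": -0.0005,"grip": -0.8}
    - {"x": 0.002,"y": 0,"z": -0.003,"rx": 0,"ry": 0.001,"rz": 0,"grip": -0.8}

```text
t: 18.82
tool_pos: [433.1, -229.4, 15.1]
eef_rot: [64.2, 89.6, -33.9]
ft_force: [-2.6, -5.6, -2.1]
width: 23.3
```

```bash
python3 -c "
from h import *
nose()"
```

```text
t 18.82 p [ 433.1 -229.4   15.1] yaw -8.18 tilt 0.17 F [-2.6 -5.6 -2.1] w 23.3 q [-35.   4. 102.   0.  74. -26.]
nose tray x,y,z -37.5 51.3 4.5 Fy -5.9
```

Request:
jog_arm:
  rows:
    - {"x": 0,"y": 0,"z": 0,"rx": 0,"ry": 0,"rz": 0,"grip": -0.2}
    - {"x": 0,"y": 0,"z": 0,"rx": 0,"ry": 0,"rz": 0,"grip": -0.2}
    - {"x": 0,"y": 0,"z": 0,"rx": 0,"ry": 0,"rz": 0,"grip": -0.2}
    - {"x": -0.01,"y": 0,"z": 0,"rx": 0,"ry": 0,"rz": 0,"grip": -0.2}
    - {"x": -0.04,"y": 0,"z": 0,"rx": 0,"ry": 0,"rz": 0,"grip": -0.2}
    - {"x": -0.08,"y": 0,"z": 0,"rx": 0,"ry": 0,"rz": 0,"grip": -0.1}
    - {"x": -0.08,"y": 0,"z": 0,"rx": 0,"ry": 0,"rz": 0,"grip": -0.1}
    - {"x": -0.05,"y": 0,"z": -0.05,"rx": 0,"ry": 0,"rz": 0,"grip": 0}

```text
t: 19.48
tool_pos: [434.8, -200.4, 146.7]
eef_rot: [179.6, 89.4, 81.2]
ft_force: [0.3, -0.1, -0.1]
width: 45.5
```

```bash
python3 -c "
from h import *
st();T=pose();T[:3,3]=[440,-160,180];plan(T,4)"
```

```text
t 19.48 p [ 434.8 -200.4  146.7] yaw -8.38 tilt -0.64 F [ 0.3 -0.1 -0.1] w 45.5 q [-32.  -3.  93.   1.  90. -24.]
4 rows of xyz [-0.0164, -0.0003, -0.0205] r [-0.0, 0.0, 0.0]
```

Request:
jog_arm:
  rows:
    - {"x": -0.02,"y": 0.02,"z": 0.05,"rx": 0,"ry": 0,"rz": 0,"grip": 0}
    - {"x": -0.02,"y": 0.02,"z": 0.06,"rx": 0,"ry": 0,"rz": 0,"grip": 0}
    - {"x": -0.01,"y": 0,"z": 0.05,"rx": 0,"ry": 0,"rz": 0,"grip": 0}
    - {"x": 0,"y": 0,"z": 0.01,"rx": 0,"ry": 0,"rz": 0,"grip": 0}
    - {"x": 0,"y": 0,"z": 0,"rx": 0,"ry": 0,"rz": 0,"grip": 0}
    - {"x": 0,"y": 0,"z": 0,"rx": 0,"ry": 0,"rz": 0,"grip": 0}

```text
t: 19.98
tool_pos: [451.0, -283.7, 187.3]
eef_rot: [109.5, 88.5, 11.9]
ft_force: [0.2, 0.3, 0.1]
width: 46.6
```

Run:
```python
from h import *
st();a,_=snap('wrist','fin');b,_=snap('scene','fins');c,_=snap('top','fint')
a=cv2.imread('pics/fin.png');b=cv2.imread('pics/fins.png')
b2=cv2.resize(b[120:330,150:480],(640,407)); 
cv2.imwrite('pics/finv.png',cv2.resize(np.vstack([cv2.resize(a[60:360,150:500],(640,549)),b2]),(400,598)))
d=cv2.absdiff(cv2.imread('pics/top0.png'),cv2.imread('pics/fint.png')).max(2)
for n,(x0,y0,x1,y1) in dict(dish=(270,155,325,208),jar=(390,158,428,198),box=(182,148,244,200)).items(): print(n,(d[y0:y1,x0:x1]>60).sum())
```

```text
t 19.98 p [ 451.  -283.7  187.3] yaw -7.6 tilt -0.51 F [0.2 0.3 0.1] w 46.6 q [-39.   2.  84.   1.  93. -31.]
dish 0
jar 0
box 0
```

View pics/finv.png

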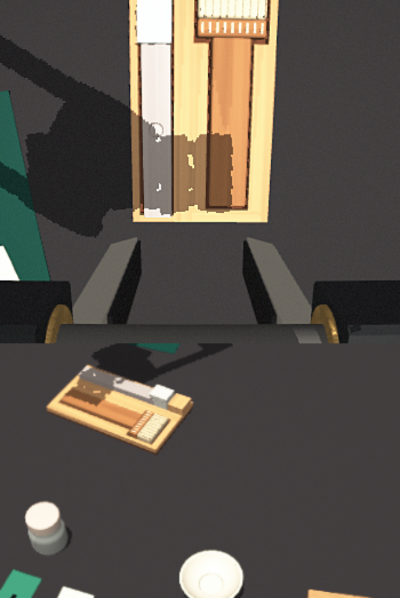

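The bar appears inside the narrow compartment with its knob up and its nose under the keeper, and the brush is seated. The bystanders are unchanged. One last numeric check of the tail end and lip.

Run:
```python
from h import *
T=np.load('pics/fin.npy'); im=cv2.imread('pics/fin.png')
f=lambda uv,z:[[float(((p-O)@EX).round(1)),float(((p-O)@EY).round(1))] for p in onz('wrist',uv,z,T)]
e=lambda x,y,z:proj('wrist',O+x*EX+y*EY+np.array([0,0,z]),T)[0].round(1).tolist()
print('pred tail edge seated',e(-39,-99,20),'if on wall',e(-39,-99,28),'tray end',e(-39,-105,12),'lip edge at 6mm',e(-39,43,32),'at 8.5',e(-39,45.5,32),'knob',e(-39,-24,30))
cv2.imwrite('pics/tail.png',np.hstack([cv2.resize(im[200:265,250:330],(480,390),interpolation=0),cv2.resize(im[60:125,250:330],(320,390),interpolation=0)]))
```

```text
pred tail edge seated [286.5, 250.9] if on wall [286.0, 253.0] tray end [287.0, 254.6] lip edge at 6mm [284.7, 97.8] at 8.5 [284.7, 94.8] knob [285.3, 174.6]
```

View pics/tail.png

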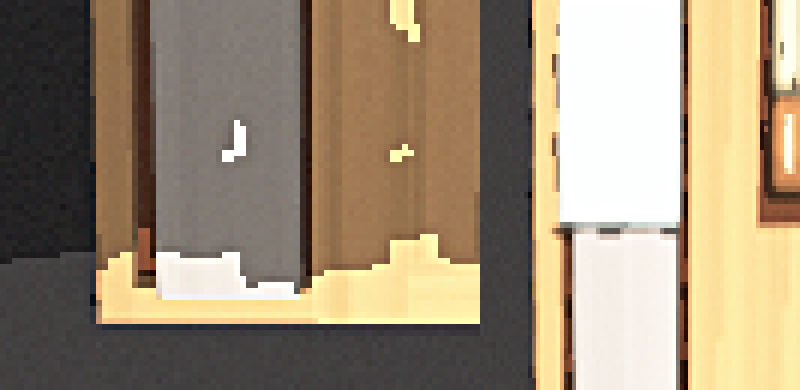

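The tail edge is at row 249.8, against about 250.1 expected when seated and 252 if it rested on the wall. The lip edge is at row 97.7, matching 6 mm of compression (97.8). Handing in.

```bash
python3 -c "
from h import *
print(arm.job_done())"
```

```text
the job is handed in; nothing more can be done
None
```

The writing tray is packed and handed in at about 20 s. I laid the brush in its T compartment first. Then I slid the paperweight nose-down (about 7°) under the keeper's lip, pressed the keeper back and lowered the tail.

**Keeper force:** the highest reading was about 7.7 N, against the 30 N limit. That is right at the 7.5 N hard stop, so the keeper may have just touched it.

**Final checks:**
- **Brush:** its handle and head show an even gap to the compartment walls.
- **Paperweight:** it lies knob up with its tail inside the tail wall, at image row 249.8 (about 250.1 expected when seated). The keeper lip sits at the 6 mm seated compression, at row 97.7 (97.8 expected).
- **Bystanders:** the dish, jar and box show no change in the top view.
- **Gripper:** it is well clear of the tray, with wrist force near zero.

**Small disagreements:**
- My tray position varied by about 1–2 mm in y between views, which stayed within the fit.
- At release the bar's nose read about 1.5 mm off the compartment's centre line, within the 3 mm clearance each side.

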